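# Line up the cut lock-plate pieces and run the profile probe along their joint

## Task

On the black comparison stage, push the three cut metal pieces up against the white shelf in front of the blue rail so that they stand flush and square to it in one row. Then take the spring-tipped probe from its stand, set its tip down on the green end of the white shelf and draw it slowly (3 to 4 cm a second, lightly sprung, without lifting) along the joint between the pieces and the rail to the red end. Hang the probe back upright in its fork, leaving the pieces in their row and everything else on the bench undisturbed.

Things in the scene. Friction and masses are not known exactly. Their poses are not given: they have to be found in the camera images.
- stage: Fixed black plate 200 x 310 x 10 mm, origin under its centre, z up, x away from the robot. Along y runs a white shelf (x 54 to 70, y -145 to 145, top at z 18 mm) and behind it a blue rail (x 70 to 82, top z 36). Pieces pushed in +x against the shelf's front at x 54 stand 16 mm higher than it and form with the rail a channel 16 mm wide: the joint. Its ends are painted green (+y), red (-y)
- seam_start (a point): centre of the green mark, on the top of the white shelf, mid-way across it (stage x 62, y 125, z 18 mm)
- seam_end (a point): centre of the red mark, on the top of the white shelf (stage x 62, y -125, z 18 mm); the seam line runs straight from seam_start to seam_end
- piece0: Loose bare steel block, 50 mm in its x, 62 mm in its y, 24 mm high, about 0.35 kg, lying on the stage 20 to 50 mm short of the shelf and a little turned; origin at the centre of its underside; its +x face goes against the shelf (origin then at stage x 29 mm). Their order along the row does not matter
- piece1: Loose brass-coloured block, 50 mm in its x, 62 mm in its y, 24 mm high, about 0.35 kg, lying on the stage 20 to 50 mm short of the shelf and a little turned; origin at the centre of its underside; its +x face goes against the shelf (origin then at stage x 29 mm). Their order along the row does not matter
- piece2: Loose red-painted block, 50 mm in its x, 62 mm in its y, 24 mm high, about 0.35 kg, lying on the stage 20 to 50 mm short of the shelf and a little turned; origin at the centre of its underside; its +x face goes against the shelf (origin then at stage x 29 mm). Their order along the row does not matter
- probe: Loose upright probe, 0.17 kg. Origin on its axis under its black collar (36 mm across, 6 thick); z up along the axis. Above the collar a blue square grip 22 x 22 mm (sides along its x and y) from z 6 to 64 mm, yellow dot on top; below, a steel shaft 16 mm across to z -76, tapering to -90; the sprung tip ends at z -108 mm when free
- plunger (a joint): travel of the sprung tip into the probe, 0 (free) to 0.012 m (bottomed); 0.5 N at the start, 3.5 N at full travel; 3 to 6 mm is a good working travel
- tip (a point): lowest point of the orange 8 mm ball at the probe's sprung tip; moves with the tip
- stand: Fixed stand: base 100 x 90 x 12 mm, post on its +x side (x 38 to 58, 36 wide, top z 130 mm) carrying a level fork of two tines (x -32 to 40, gap 22, outer width 44, top z 130 mm) open to its -x side. The collar rests on the tines, the shaft hangs between them. Origin at the underside of the base below the fork's resting point, z up
- fork (a point): resting point in the fork: here the probe's origin lies when it hangs home (stand x 0, y 0, z 130 mm)
- jar: bystander, loose: amber jar 64 mm across, 85 mm high; leave alone
- marker: bystander, loose: yellow tent-shaped scene marker 70 x 50 mm, 60 mm high; leave alone
- torch: bystander, loose: black torch 150 mm long, 36 mm thick, lying; leave alone
- brush: bystander, loose: brush 170 mm long, lying; leave alone
- reagent: bystander, loose: white bottle 56 mm across, 130 mm high; leave alone
Mind the look-alikes: they are no part of the job. Of the things that look like the piece2, the smallest one is meant.

How it is judged:
By the outcome, as a careful person would: the job done as asked, in the order asked, and still so for the second after the job is handed in, with the robot touching nothing.
It also fails if it takes over 72 s, if anything falls off the work surface, if the arm or the gripper's body presses on something with over 40 N, if the wrist force passes 120 N, or if a joint passes its speed limit or range.

## Robot

A 7-joint arm with a two-finger parallel gripper is mounted at the origin on the work surface. World frame = base frame: x ahead of the robot, y to its left, z up, the work surface at z = 0. Lengths are in m, angles in rad, forces in N, time in s.
With the tool pointing down it reaches from about 0.425 to 0.975 m from the base axis. Payload 16.7 kg.
Tool frame: the origin (TCP) lies at the very end of the fingers, on their centre line; the grasp point (between the pads) lies 19 mm behind it; x points along the fingers, y is the direction in which the jaws open and shut, and the axes are right-handed (so a half turn about x gives the same grasp; the last joint's range is limited). The gripper opens to 85 mm and grips with 20 to 120 N. Pads are 22 mm wide; open, the fingers measure 114 mm over their backs; the gripper's body (76 mm by 85 mm) begins 54 mm behind the grasp point. The pads swing forward as they close: fully open they stand 13 mm farther back than shut.
Start: joints at [-1.341, 0.426, 0.074, 1.606, -0.034, 1.111, -0.067], TCP at [0.25, 0.627, 0.231] pointing down, gripper open.
Joint ranges: [-2.85, 2.85], [-0.5, 2.14], [-1.23, 1.37], [0.21, 2.46], [-1.02, 4.16], [0.16, 2.05], [-2.73, 2.73]. Speed limits (rad/s): [1.89, 1.89, 2.39, 2.39, 3.01, 3.01, 3.01].

## Interface

Orientations are given as a rotation vector (axis times angle).
In Python, from plant import manip gives the robot as it stands.
- The arm moves only by the tool apply_moves, never from a script. Its argument "moves" is a list of rows, each an object with "linear": the shift along the tool's x, y, z in mm, a list of three; "delta_rot": the turn, a rotation vector about the tool's x, y, z in degrees, a list of three; "fingers": the opening, from 0 (shut) to 1 (fully open). In form: [{"linear": [tx, ty, tz], "delta_rot": [rx, ry, rz], "fingers": fingers}, ...]. A call has 1 to 12 rows; each row shifts and turns the commanded pose from where the row before left it, along the tool's axes as they then stand; what a row does not reach is not made up. A row lasts 1/10 s, in which the tool goes at most 50 mm and 8.59 degrees, less where a joint would pass 70% of its speed; a pose out of reach is approached as far as the arm can. A call with a gripper value outside its range is refused whole. The fingers move at their own pace and stop on an object; "squeeze" is the grip in N (left out, the last holds). Time passes only in rows, so rows that do not move let the fingers close. It gives the time, the measured TCP pose, the force and the opening at its end, in the units of the state.
- manip.get_obs(): the state, without advancing time (a new reading comes with each control period).
- manip.grab_frame(name): name is "scene" or "top"; returns a dict with "pixels" (384x512x3 uint8, blue, green, red), "K" (3x3 intrinsics, pixels), "camera_from_world" (4x4, takes a point from world to camera coordinates). Camera axes: x right, y down, z forward; pixel columns grow to the right and rows downward; lengths in m; the calibration is good to about 2 mm. A picture is of the moment at which its call begins. There is no depth.
- manip.sign_off(): hands the job in, once; it reports no verdict.
Trained networks look in a picture, given as the dict that the camera call returned (one of the last four; its "shot" number tells which), for a name from the list of things; names that differ only in an ending like _2 or _b are one class to them, and where a whole thing is asked for, a point or a joint stands for the part that bears it (a point fixed in the world has none). Each returns a list of dicts, best first, with "conf" (0 to 1); they miss things now and then, are a little off and sometimes report something else, mostly with a low value. They report only what shows in the picture. A call takes as long as a camera call. They do not tell look-alikes from the thing itself.
- manip.look_for(picture, query): "box" ([left, top, width, height] in pixels, round what is visible of it).
- manip.masks_of(picture, query): "mask" (384x512 bool, what is visible of it) and "box" ([left, top, width, height] in pixels, round what is visible of it).
- manip.place_of(picture, query): "uv" ([column, row] in pixels: a listed point, or the origin of a listed thing).
The state is a dict: "time_s": time; "joint_positions": joint angles; "dq": joint speeds; "effort": joint torques, N m; "position": TCP position; "eef_rot": TCP orientation; "wrist_force": force on the tool from outside, world axes, zero at the start; "moment": the same for the moment, N m; "opening": finger opening in m.
Only numpy, scipy, OpenCV 4.12 (cv2) and the standard library are available. Lean on these libraries where they do the work, as an engineer would, in place of code of your own. Each camera call takes 0.05 s, during which the arm holds its last target.

## Working session

There is one attempt and no reset: what is moved stays moved. The work goes in short steps, Python scripts to look and compute and a tool call to move; the robot and the scene stay as the last step left them, time stands still between calls to the robot, and variables do not carry over. Pictures are saved under pics/ and viewed, and the job is handed in when it is done.

Besides the shell and the picture viewer there is one more tool, called after ">>>" by a JSON object that holds its "op" and its "data", one argument or row to a line. apply_moves: Moves the arm, as the interface text tells. Its arguments: {"type":"object","properties":{"moves":{"type":"array"},"squeeze":{"type":"number"}},"required":["moves"]}

```bash
ls; mkdir -p pics
python3 - <<'E'
from plant import manip
import cv2,numpy as np
o=manip.get_obs()
print({k:np.round(v,4).tolist() if not isinstance(v,float) else v for k,v in o.items()})
for n in ["scene","top"]:
    p=manip.grab_frame(n); cv2.imwrite(f"pics/{n}0.png",p["pixels"]); print(n,p["shot"],p["K"].tolist(),np.round(p["camera_from_world"],4).tolist())
E
```

```text
pics
{'time_s': 0.0, 'joint_positions': [-1.3415, 0.4267, 0.0738, 1.6066, -0.0341, 1.1108, -0.0671], 'dq': [0.0011, -0.001, -0.0004, -0.0002, -0.0004, 0.0009, 0.001], 'effort': [-0.0002, -94.9809, 3.7605, -46.3507, 0.0191, 0.0103, -0.0], 'position': [0.2495, 0.6268, 0.2306], 'eef_rot': [0.2962, 1.5505, -0.2982], 'wrist_force': [0.2735, -0.0582, -0.5576], 'moment': [0.0102, 0.0071, 0.0033], 'opening': 0.08522846030046671}
scene 1 [[401.3097354233946, 0.0, 255.9150640814931], [0.0, 401.3097354233946, 187.06851592827482], [0.0, 0.0, 1.0]] [[-0.8319, 0.5549, 0.0022, 0.4739], [0.4538, 0.6826, -0.5728, -0.1897], [-0.3193, -0.4756, -0.8197, 1.3449], [0.0, 0.0, 0.0, 1.0]]
top 2 [[405.9792688608657, 0.0, 254.7887796095083], [0.0, 405.9792688608657, 199.58696010400823], [0.0, 0.0, 1.0]] [[-0.0035, -0.9999, -0.0147, 0.0085], [-0.9827, 0.0062, -0.1849, 0.5627], [0.1849, 0.0138, -0.9827, 1.0414], [0.0, 0.0, 0.0, 1.0]]
```

View pics/scene0.png

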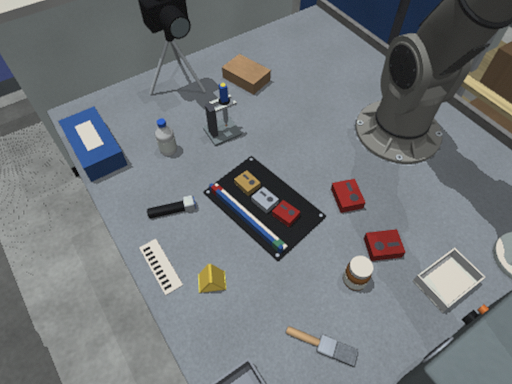

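View pics/top0.png

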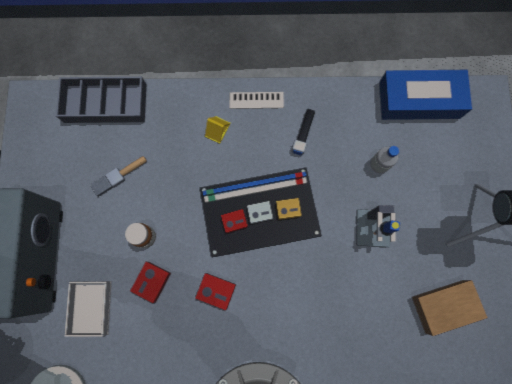

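```bash
cat > h.py <<'E'
from plant import manip
import cv2,numpy as np
def ray(p,u,v):
    K=p["K"];T=p["camera_from_world"];R=T[:3,:3];c=-R.T@T[:3,3]
    d=R.T@np.linalg.solve(K,np.array([u,v,1.]));return c,d
def at(p,u,v,z):
    c,d=ray(p,u,v);return c+d*(z-c[2])/d[2]
def proj(p,X):
    X=np.atleast_2d(X);T=p["camera_from_world"];q=X@T[:3,:3].T+T[:3,3];q=q@p["K"].T;return q[:,:2]/q[:,2:]
def tri(ps,uvs):
    A=np.zeros((3,3));b=np.zeros(3)
    for p,(u,v) in zip(ps,uvs):
        c,d=ray(p,u,v);d=d/np.linalg.norm(d);M=np.eye(3)-np.outer(d,d);A+=M;b+=M@c
    return np.linalg.solve(A,b)
def crop(p,box,s,fn):
    l,t,w,h=box;cv2.imwrite(fn,cv2.resize(p["pixels"][t:t+h,l:l+w],None,fx=s,fy=s,interpolation=cv2.INTER_CUBIC))
E
python3 - <<'E'
from h import *
import pickle
P={n:manip.grab_frame(n) for n in["top","scene"]}
pickle.dump(P,open("P0.pkl","wb"))
crop(P["top"],(192,160,140,100),5.5,"pics/topstage0.png")
crop(P["scene"],(195,145,140,120),5,"pics/scstage0.png")
for q in ["stage","seam_start","seam_end","piece0","piece1","piece2","probe","tip","stand","fork"]:
    r={}
    for n in P:
        L=manip.place_of(P[n],q); r[n]=L[0]["uv"] if L else None
        print(q,n,[(np.round(d["uv"],1).tolist(),round(d["conf"],2)) for d in L[:4]])
    if r["top"] is not None and r["scene"] is not None: print("   tri",np.round(tri([P["top"],P["scene"]],[r["top"],r["scene"]]),4))
E
```

```text
stage top [([258.9, 211.1], 0.56)]
stage scene [([263.9, 206.9], 0.6)]
   tri [ 0.5402 -0.004  -0.0094]
seam_start top [([213.6, 197.5], 0.68)]
seam_start scene [([277.8, 239.7], 0.73), ([167.8, 213.6], 0.55)]
   tri [0.5767 0.1199 0.019 ]
seam_end top [([299.4, 180.5], 0.76)]
seam_end scene [([218.1, 189.2], 0.87), ([222.8, 126.3], 0.3)]
   tri [ 0.6248 -0.1198  0.01  ]
piece0 top [([215.7, 290.4], 0.78), ([288.6, 209.9], 0.77), ([151.5, 282.4], 0.68), ([235.5, 220.4], 0.63)]
piece0 scene [([383.2, 247.0], 0.89), ([264.6, 200.4], 0.87), ([247.1, 184.3], 0.71), ([349.2, 196.9], 0.61)]
   tri [ 0.2802  0.1926 -0.1823]
piece1 top [([215.7, 290.4], 0.78), ([288.6, 209.9], 0.77), ([151.5, 282.4], 0.68), ([235.5, 220.4], 0.63)]
piece1 scene [([383.2, 247.0], 0.89), ([264.6, 200.4], 0.87), ([247.1, 184.3], 0.71), ([349.2, 196.9], 0.61)]
   tri [ 0.2802  0.1926 -0.1823]
piece2 top [([215.7, 290.4], 0.78), ([288.6, 209.9], 0.77), ([151.5, 282.4], 0.68), ([235.5, 220.4], 0.63)]
piece2 scene [([383.2, 247.0], 0.89), ([264.6, 200.4], 0.87), ([247.1, 184.3], 0.71), ([349.2, 196.9], 0.61)]
   tri [ 0.2802  0.1926 -0.1823]
probe top [([384.6, 226.1], 0.77)]
probe scene [([222.4, 100.4], 0.61), ([356.9, 278.6], 0.59)]
   tri [ 0.4809 -0.314   0.1372]
tip top [([236.7, 221.0], 0.16)]
tip scene [([247.9, 183.6], 0.75)]
   tri [0.5399 0.0165 0.1229]
stand top [([372.6, 233.0], 0.64)]
stand scene [([225.0, 129.5], 0.68)]
   tri [ 0.4777 -0.3211  0.0005]
fork top [([386.3, 225.8], 0.93)]
fork scene [([223.1, 100.4], 0.81)]
   tri [ 0.4798 -0.3167  0.1358]
```

View pics/topstage0.png

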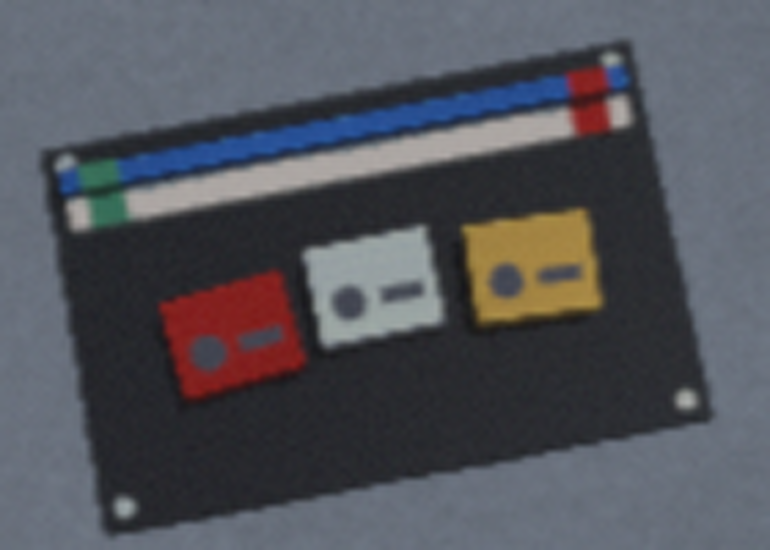

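View pics/scstage0.png

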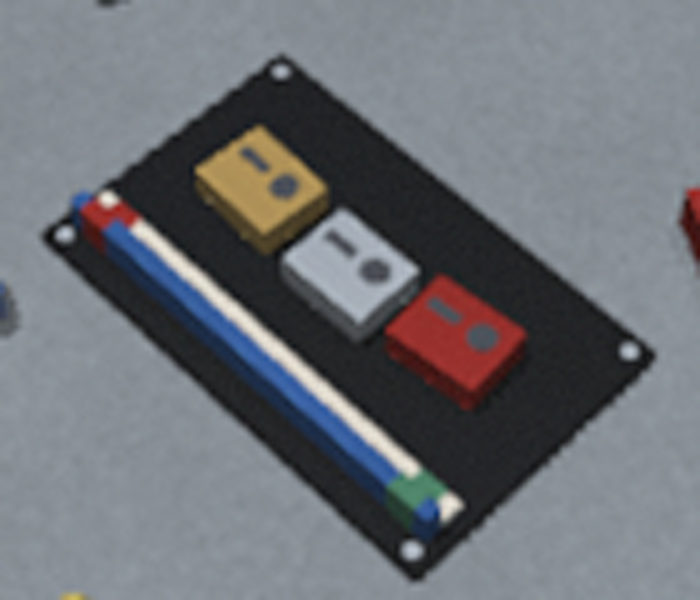

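```bash
cat > fit.py <<'E'
from h import *
from scipy.optimize import least_squares
def segs_of(name):
    if name=="stage":
        z=.010
        c=[(-.1,-.155,z),(.1,-.155,z),(.1,.155,z),(-.1,.155,z)]
        s=[(c[i],c[(i+1)%4]) for i in range(4)]
        s+=[((.054,-.145,.018),(.054,.145,.018)),((.082,-.145,.036),(.082,.145,.036)),((.070,-.145,.036),(.070,.145,.036))]
        return s
    if name=="piece":
        z=.024
        c=[(-.025,-.031,z),(.025,-.031,z),(.025,.031,z),(-.025,.031,z)]
        return [(c[i],c[(i+1)%4]) for i in range(4)]
def sample(name,n):
    A=[];T=[]
    for a,b in segs_of(name):
        a=np.array(a);b=np.array(b)
        for t in np.linspace(.06,.94,n): A.append(a+(b-a)*t);T.append((b-a)/np.linalg.norm(b-a))
    return np.array(A),np.array(T)
def xf(q,z0,X,vec=False):
    c,s=np.cos(q[2]),np.sin(q[2]);R=np.array([[c,-s,0],[s,c,0],[0,0,1]])
    return X@R.T+(0 if vec else np.array([q[0],q[1],z0]))
def fit(p,name,q,z0,n=25,rad=(4,2.5,2,2,1.5)):
    g=cv2.GaussianBlur(p["pixels"],(0,0),.8).astype(np.float32)
    X,T=sample(name,n)
    q=np.array(q,float)
    for r in rad:
        W=xf(q,z0,X);a=proj(p,W);b=proj(p,W+xf(q,z0,T,True)*.002)
        t=b-a;t/=np.linalg.norm(t,axis=1)[:,None];nrm=np.stack([-t[:,1],t[:,0]],1)
        ks=np.arange(-r-1,r+1.01,.2)
        pts=(a[:,None]+nrm[:,None]*ks[None,:,None]).astype(np.float32)
        v=cv2.remap(g,pts[...,0],pts[...,1],cv2.INTER_CUBIC)
        d=np.linalg.norm(v[:,4:]-v[:,:-4],axis=2);kk=ks[2:-2]
        i=d.argmax(1);m=d.max(1)
        w=np.exp(-((kk[None]-kk[i][:,None])/.6)**2)*d; off=(w*kk).sum(1)/w.sum(1)
        ok=(m>25)&(i>0)&(i<len(kk)-1)
        tgt=a+nrm*off[:,None]
        def res(x): return (((proj(p,xf(x,z0,X))-tgt)*nrm).sum(1))[ok]
        s=least_squares(res,q,loss="soft_l1",f_scale=.3,x_scale=[.01,.01,.05]);q=s.x
    return q,np.median(abs(res(q))),ok.sum(),len(X)
E
python3 - <<'E'
from fit import *
import pickle
P=pickle.load(open("P0.pkl","rb"))
S={}
for n in P:
    r=fit(P[n],"stage",[.5402,-.004,np.radians(11.3)],0); S[n]=r[0]; print("stage",n,np.round(r[0],4),np.degrees(r[0][2]).round(2),r[1:])
for nm,uv,yaw in [("red",(235.5,220.4),18),("steel",(260,212),11),("brass",(288.6,209.9),5)]:
    q0=at(P["top"],*uv,.02)
    for n in P:
        r=fit(P[n],"piece",[q0[0],q0[1],np.radians(yaw)],.010,n=15)
        s=S[n];d=r[0][:2]-s[:2];c,sn=np.cos(s[2]),np.sin(s[2])
        print(nm,n,np.round(r[0],4),r[1:],"stage:",np.round([c*d[0]+sn*d[1],-sn*d[0]+c*d[1]],4),"rel yaw",np.degrees(r[0][2]-s[2]).round(1))
from scipy.spatial.transform import Rotation as R
o=manip.get_obs();print(np.round(R.from_rotvec(o["eef_rot"]).as_matrix(),3))
E
```

```text
stage top [ 0.5375 -0.006   0.1848] 10.59 (np.float64(0.1217467666648259), np.int64(172), 175)
stage scene [ 0.5408 -0.0035  0.1877] 10.76 (np.float64(0.2874092681257052), np.int64(174), 175)
red top [0.5123 0.0524 0.2517] (np.float64(0.177998303597169), np.int64(39), 60) stage: [-0.014  0.062] rel yaw 3.8
red scene [0.5115 0.0636 0.2862] (np.float64(0.12088311953824327), np.int64(59), 60) stage: [-0.0162  0.0714] rel yaw 5.6
steel top [ 0.533  -0.0067  0.1985] (np.float64(0.1048976772998734), np.int64(60), 60) stage: [-0.0045  0.0001] rel yaw 0.8
steel scene [ 0.5353 -0.0067  0.1977] (np.float64(0.17469098028905683), np.int64(60), 60) stage: [-0.006  -0.0021] rel yaw 0.6
brass top [ 0.5426 -0.0855  0.1302] (np.float64(0.11543134273499375), np.int64(60), 60) stage: [-0.0096 -0.079 ] rel yaw -3.1
brass scene [ 0.5451 -0.0855  0.1331] (np.float64(0.13525534361811778), np.int64(60), 60) stage: [-0.0111 -0.0813] rel yaw -3.1
[[-0.     0.37   0.929]
 [-0.     0.929 -0.37 ]
 [-1.    -0.    -0.   ]]
```

>>> {"op": "apply_moves", "data": {
  "moves": [
    {"linear": [0,0,0],"delta_rot": [-8.1,0,0],"fingers": 0.3},
    {"linear": [0,0,0],"delta_rot": [-8.1,0,0],"fingers": 0.3},
    {"linear": [0,0,0],"delta_rot": [-8.1,0,0],"fingers": 0.3},
    {"linear": [0,0,0],"delta_rot": [-8.1,0,0],"fingers": 0.3}
  ],
  "squeeze": 30
}}

```text
time_s: 1.6
position: [0.2496, 0.6271, 0.2313]
eef_rot: [-0.151, 1.566, 0.151]
wrist_force: [-0.9, 0.0, 0.4]
opening: 0.0282
```

```bash
cat >> fit.py <<'E'
from scipy.spatial.transform import Rotation as R
STG=np.array([.5392,-.0048,np.radians(10.67)])
def s2w(x,y):
    return xf(STG,0,np.array([[x,y,0]]))[0][:2]
def w2s(P):
    d=np.array(P[:2])-STG[:2];c,s=np.cos(STG[2]),np.sin(STG[2]);return np.array([c*d[0]+s*d[1],-s*d[0]+c*d[1]])
def go(tgt):  # tool-frame displacement in mm
    o=manip.get_obs();M=R.from_rotvec(o["eef_rot"]).as_matrix()
    return np.round(M.T@(np.array(tgt)-o["position"])*1000,1)
def st():
    o=manip.get_obs();M=R.from_rotvec(o["eef_rot"]).as_matrix()
    print("t",round(o["time_s"],2),"pos",np.round(o["position"],4),"stage",np.round(w2s(o["position"])*1000,1),"yhead",np.degrees(np.arctan2(M[1,1],M[0,1])).round(2),"xax",np.round(M[:,0],3),"F",np.round(o["wrist_force"],1),"op",round(o["opening"]*1000,1))
E
python3 - <<'E'
from fit import *
import pickle
P=pickle.load(open("P0.pkl","rb"))
st()
r=fit(P["top"],"piece",[.5095,.062,.286],.010,n=15,rad=(3,2,1.5,1.5));print(r,w2s(r[0]))
r=fit(P["scene"],"piece",[.5095,.062,.286],.010,n=15,rad=(3,2,1.5,1.5));print(r,w2s(r[0]))
print(go([*s2w(-.068,.071),.10]))
E
```

```text
t 1.6 pos [0.2496 0.6271 0.2313] stage [-167.6  674.6] yhead 101.03 xax [-0.  0. -1.] F [-0.9  0.   0.4] op 28.2
(array([0.50935333, 0.0631388 , 0.28123075]), np.float64(0.09824689985037692), np.int64(59), 60) [-0.0167516  0.0722903]
(array([0.51150961, 0.06370315, 0.28659179]), np.float64(0.10770514055803232), np.int64(60), 60) [-0.01452812  0.07244566]
[ 131.3 -604.2   95.8]
```

>>> {"op": "apply_moves", "data": {
  "moves": [
    {"linear": [0,-40,8],"delta_rot": [0.4,0,0],"fingers": 0.3},
    {"linear": [0,-40,8],"delta_rot": [0,0,0],"fingers": 0.3},
    {"linear": [0,-40,8],"delta_rot": [0,0,0],"fingers": 0.3},
    {"linear": [0,-40,8],"delta_rot": [0,0,0],"fingers": 0.3},
    {"linear": [0,-40,8],"delta_rot": [0,0,0],"fingers": 0.3},
    {"linear": [0,-40,8],"delta_rot": [0,0,0],"fingers": 0.3},
    {"linear": [0,-40,8],"delta_rot": [0,0,0],"fingers": 0.3},
    {"linear": [0,-40,8],"delta_rot": [0,0,0],"fingers": 0.3},
    {"linear": [0,-40,8],"delta_rot": [0,0,0],"fingers": 0.3},
    {"linear": [0,-40,8],"delta_rot": [0,0,0],"fingers": 0.3},
    {"linear": [0,-40,8],"delta_rot": [0,0,0],"fingers": 0.3},
    {"linear": [0,-40,8],"delta_rot": [0,0,0],"fingers": 0.3}
  ]
}}

```text
time_s: 2.8
position: [0.4305, 0.1705, 0.2316]
eef_rot: [-0.141, 1.566, 0.141]
wrist_force: [1.1, 1.4, 0.8]
opening: 0.0257
```

Run:
```python
from fit import *
st();print(go([*s2w(-.068,.072),.10]))
```

```text
t 2.8 pos [0.4305 0.1705 0.2316] stage [-74.3 192.4] yhead 100.29 xax [ 0.001  0.001 -1.   ] F [1.1 1.4 0.8] op 25.7
[ 131.6 -120.4    7. ]
```

>>> {"op": "apply_moves", "data": {
  "moves": [
    {"linear": [15,-40,2],"delta_rot": [-0.4,0,0],"fingers": 0.3},
    {"linear": [25,-40,2],"delta_rot": [0,0,0],"fingers": 0.3},
    {"linear": [40,-40,3],"delta_rot": [0,0,0],"fingers": 0.3},
    {"linear": [40,0,0],"delta_rot": [0,0,0],"fingers": 0.3},
    {"linear": [30,0,0],"delta_rot": [0,0,0],"fingers": 0.3},
    {"linear": [0,0,0],"delta_rot": [0,0,0],"fingers": 0.3}
  ]
}}

```text
time_s: 3.4
position: [0.4557, 0.0591, 0.0833]
eef_rot: [-0.148, 1.571, 0.145]
wrist_force: [-0.2, -0.0, 0.8]
opening: 0.0254
```

Run:
```python
from fit import *
st();print(go([*s2w(-.068,.072),.016]))
P={n:manip.grab_frame(n) for n in["top","scene"]}
crop(P["top"],(192,160,140,100),5.5,"pics/top1.png")
crop(P["scene"],(195,120,160,145),4.5,"pics/sc1.png")
```

```text
t 3.4 pos [0.4557 0.0591 0.0833] stage [-70.2  78.3] yhead 100.67 xax [-0.005 -0.002 -1.   ] F [-0.2 -0.   0.8] op 25.4
[67.3 -6.2  2.5]
```

View pics/top1.png

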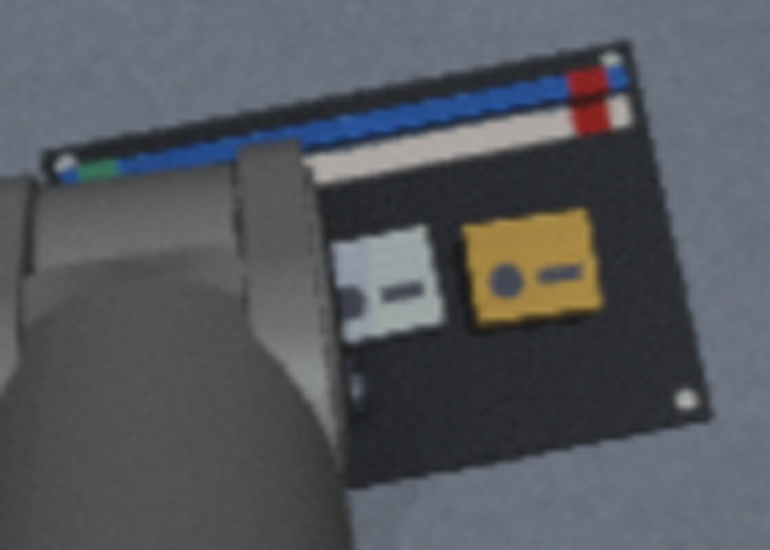

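View pics/sc1.png

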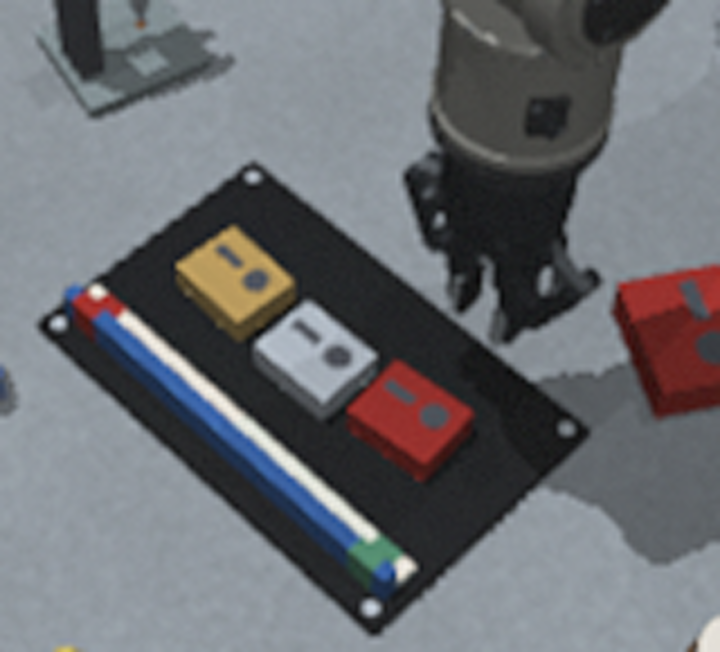

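>>> {"op": "apply_moves", "data": {
  "moves": [
    {"linear": [25,-6,2],"delta_rot": [0,0,0],"fingers": 0.3},
    {"linear": [25,0,0],"delta_rot": [0,0,0],"fingers": 0.3},
    {"linear": [14,0,0],"delta_rot": [0,0,0],"fingers": 0.3},
    {"linear": [2,0,0],"delta_rot": [0,0,0],"fingers": 0.3},
    {"linear": [0,0,5],"delta_rot": [0,0,0],"fingers": 0.3},
    {"linear": [0,0,5],"delta_rot": [0,0,0],"fingers": 0.3},
    {"linear": [0,0,5],"delta_rot": [0,0,0],"fingers": 0.3},
    {"linear": [0,0,5],"delta_rot": [0,0,0],"fingers": 0.3},
    {"linear": [0,0,5],"delta_rot": [0,0,0],"fingers": 0.3},
    {"linear": [0,0,5],"delta_rot": [0,0,0],"fingers": 0.3}
  ]
}}

```text
time_s: 4.5
position: [0.4906, 0.06, 0.0201]
eef_rot: [-0.147, 1.566, 0.146]
wrist_force: [-3.2, -0.6, 2.2]
opening: 0.0251
```

Run:
```python
from fit import *
st()
P={n:manip.grab_frame(n) for n in["scene"]}
crop(P["scene"],(195,120,160,145),4.5,"pics/sc2.png")
```

```text
t 4.5 pos [0.4906 0.06   0.0201] stage [-35.8  72.6] yhead 100.69 xax [-0. -0. -1.] F [-3.2 -0.6  2.2] op 25.1
```

View pics/sc2.png

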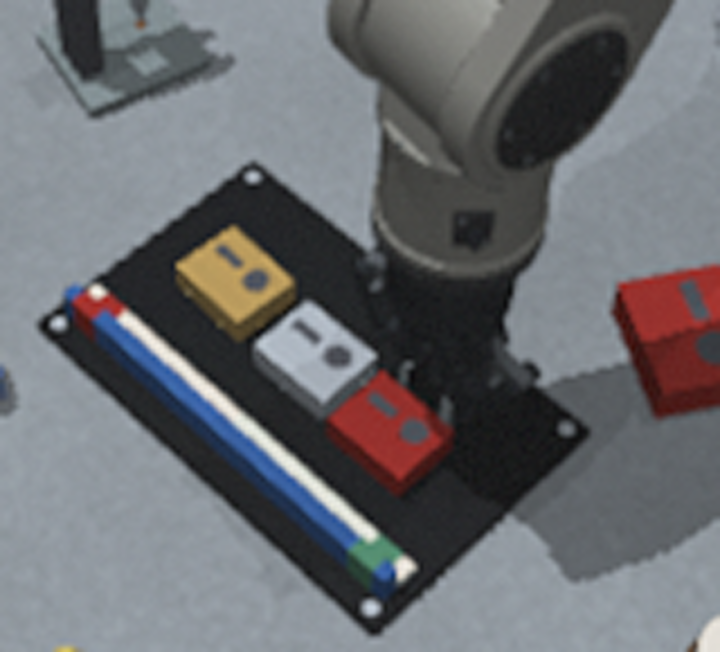

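>>> {"op": "apply_moves", "data": {
  "moves": [
    {"linear": [0,0,5],"delta_rot": [0,0,0],"fingers": 0.3},
    {"linear": [0,0,5],"delta_rot": [0,0,0],"fingers": 0.3},
    {"linear": [0,0,5],"delta_rot": [0,0,0],"fingers": 0.3},
    {"linear": [0,0,5],"delta_rot": [0,0,0],"fingers": 0.3},
    {"linear": [0,0,3],"delta_rot": [0,0,0],"fingers": 0.3},
    {"linear": [0,0,2],"delta_rot": [0,0,0],"fingers": 0.3}
  ]
}}

```text
time_s: 5.15
position: [0.515, 0.0647, 0.02]
eef_rot: [-0.147, 1.566, 0.147]
wrist_force: [-3.2, -0.6, 1.8]
opening: 0.0256
```

Run:
```python
from fit import *
st()
```

```text
t 5.15 pos [0.515  0.0647 0.02  ] stage [-10.9  72.7] yhead 100.69 xax [-0. -0. -1.] F [-3.2 -0.6  1.8] op 25.6
```

>>> {"op": "apply_moves", "data": {
  "moves": [
    {"linear": [0,0,1.5],"delta_rot": [0,0,0],"fingers": 0.3},
    {"linear": [0,0,1.5],"delta_rot": [0,0,0],"fingers": 0.3},
    {"linear": [0,0,0],"delta_rot": [0,0,0],"fingers": 0.3}
  ]
}}

```text
time_s: 5.45
position: [0.5181, 0.0653, 0.02]
eef_rot: [-0.147, 1.565, 0.147]
wrist_force: [-0.5, -0.2, -0.4]
opening: 0.026
```

Run:
```python
from fit import *
st()
```

```text
t 5.45 pos [0.5181 0.0653 0.02  ] stage [-7.7 72.7] yhead 100.7 xax [ 0.  0. -1.] F [-0.5 -0.2 -0.4] op 26.0
```

>>> {"op": "apply_moves", "data": {
  "moves": [
    {"linear": [0,0,1],"delta_rot": [0,0,0],"fingers": 0.3},
    {"linear": [0,0,1],"delta_rot": [0,0,0],"fingers": 0.3}
  ]
}}

```text
time_s: 5.65
position: [0.5191, 0.0655, 0.0199]
eef_rot: [-0.147, 1.567, 0.147]
wrist_force: [-8.9, -2.4, 6.4]
opening: 0.0256
```

Run:
```python
from fit import *
st()
P={n:manip.grab_frame(n) for n in["scene"]}
crop(P["scene"],(195,120,160,145),4.5,"pics/sc3.png")
```

```text
t 5.65 pos [0.5191 0.0655 0.0199] stage [-6.7 72.8] yhead 100.69 xax [-0.001 -0.    -1.   ] F [-8.9 -2.4  6.4] op 25.6
```

View pics/sc3.png

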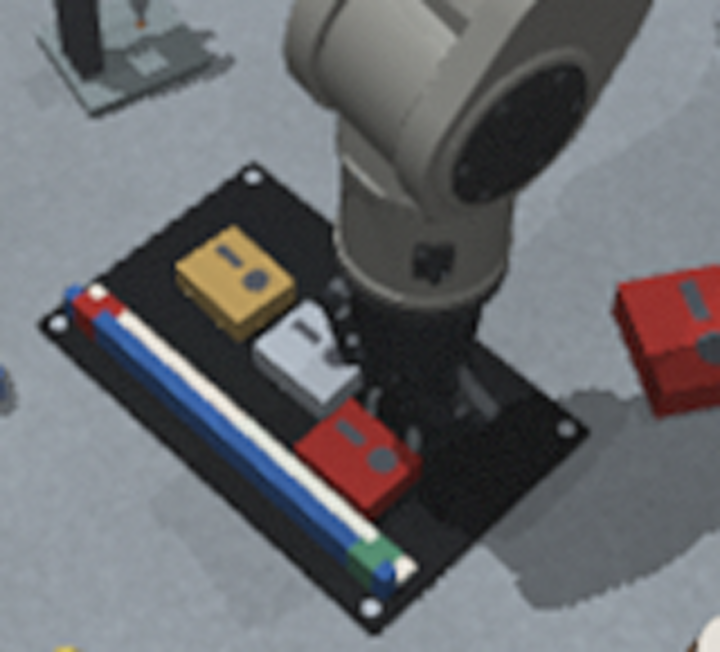

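>>> {"op": "apply_moves", "data": {
  "moves": [
    {"linear": [0,0,0.8],"delta_rot": [0,0,0],"fingers": 0.3},
    {"linear": [0,0,0.5],"delta_rot": [0,0,0],"fingers": 0.3}
  ]
}}

```text
time_s: 5.9
position: [0.5191, 0.0654, 0.0197]
eef_rot: [-0.147, 1.57, 0.146]
wrist_force: [-14.2, -1.7, 11.1]
opening: 0.0254
```

Run:
```python
from fit import *
st()
print(manip.get_obs()["moment"])
P=manip.grab_frame("scene")
s=fit(P,"stage",[.5408,-.0035,.1877],0);print(s)
r=fit(P,"piece",[*s2w(.030,.073),.1877],.010,n=15);print(r,np.degrees(r[0][2]-s[0][2]))
d=r[0][:2]-s[0][:2];c,n=np.cos(s[0][2]),np.sin(s[0][2]);print(c*d[0]+n*d[1],-n*d[0]+c*d[1])
```

```text
t 5.9 pos [0.5191 0.0654 0.0197] stage [-6.7 72.7] yhead 100.68 xax [-0.004 -0.    -1.   ] F [-14.2  -1.7  11.1] op 25.4
[-0.47377723  2.92507733 -0.02807534]
(array([ 0.54084228, -0.00406224,  0.18949409]), np.float64(0.28062183935834834), np.int64(163), 175)
(array([0.56103711, 0.07101303, 0.16635902]), np.float64(0.2784304819633916), np.int64(50), 60) -1.3255418747449186
0.03397467905063896 0.0699274619412025
```

>>> {"op": "apply_moves", "data": {
  "moves": [
    {"linear": [0,0,-6],"delta_rot": [0,0,0],"fingers": 0.3},
    {"linear": [0,0,-20],"delta_rot": [0,0,0],"fingers": 0.3},
    {"linear": [0,0,-27],"delta_rot": [0,0,0],"fingers": 0.3},
    {"linear": [0,-25,0],"delta_rot": [0,0,0],"fingers": 0.3},
    {"linear": [0,-25,0],"delta_rot": [0,0,0],"fingers": 0.3},
    {"linear": [0,-24,0],"delta_rot": [0,0,0],"fingers": 0.3},
    {"linear": [0,0,0],"delta_rot": [0,0,0],"fingers": 0.3}
  ]
}}

```text
time_s: 6.65
position: [0.4835, -0.0197, 0.0203]
eef_rot: [-0.144, 1.565, 0.143]
wrist_force: [0.1, 0.9, -0.2]
opening: 0.0259
```

Run:
```python
from fit import *
st()
print(go([*s2w(-.012,-.001),.019]))
```

```text
t 6.65 pos [ 0.4835 -0.0197  0.0203] stage [-57.5  -4.4] yhead 100.48 xax [ 0.002 -0.001 -1.   ] F [ 0.1  0.9 -0.2] op 25.9
[ 1.4  3.5 45.5]
```

>>> {"op": "apply_moves", "data": {
  "moves": [
    {"linear": [0,1,3],"delta_rot": [0,0,0],"fingers": 0.3},
    {"linear": [0,1,5],"delta_rot": [0,0,0],"fingers": 0.3},
    {"linear": [0,0,5],"delta_rot": [0,0,0],"fingers": 0.3},
    {"linear": [0,0,5],"delta_rot": [0,0,0],"fingers": 0.3},
    {"linear": [0,0,5],"delta_rot": [0,0,0],"fingers": 0.3},
    {"linear": [0,0,5],"delta_rot": [0,0,0],"fingers": 0.3},
    {"linear": [0,0,5],"delta_rot": [0,0,0],"fingers": 0.3},
    {"linear": [0,0,5],"delta_rot": [0,0,0],"fingers": 0.3},
    {"linear": [0,0,5],"delta_rot": [0,0,0],"fingers": 0.3},
    {"linear": [0,0,2],"delta_rot": [0,0,0],"fingers": 0.3},
    {"linear": [0,0,0],"delta_rot": [0,0,0],"fingers": 0.3}
  ]
}}

```text
time_s: 7.75
position: [0.5272, -0.0063, 0.02]
eef_rot: [-0.147, 1.565, 0.147]
wrist_force: [0.8, 0.6, 0.3]
opening: 0.0255
```

Run:
```python
from fit import *
st()
```

```text
t 7.75 pos [ 0.5272 -0.0063  0.02  ] stage [-12.1   0.7] yhead 100.7 xax [ 0.001 -0.    -1.   ] F [0.8 0.6 0.3] op 25.5
```

Next 5.4 mm to contact, then a firm press.

>>> {"op": "apply_moves", "data": {
  "moves": [
    {"linear": [0,0,2],"delta_rot": [0,0,0],"fingers": 0.3},
    {"linear": [0,0,2],"delta_rot": [0,0,0],"fingers": 0.3},
    {"linear": [0,0,1.2],"delta_rot": [0,0,0],"fingers": 0.3},
    {"linear": [0,0,1],"delta_rot": [0,0,0],"fingers": 0.3},
    {"linear": [0,0,0.7],"delta_rot": [0,0,0],"fingers": 0.3}
  ]
}}

```text
time_s: 8.25
position: [0.5324, -0.0054, 0.0199]
eef_rot: [-0.146, 1.568, 0.146]
wrist_force: [-11.4, -1.6, 8.9]
opening: 0.0253
```

Run:
```python
from fit import *
st()
```

```text
t 8.25 pos [ 0.5324 -0.0054  0.0199] stage [-6.8  0.7] yhead 100.68 xax [-0.002 -0.    -1.   ] F [-11.4  -1.6   8.9] op 25.3
```

>>> {"op": "apply_moves", "data": {
  "moves": [
    {"linear": [0,0,-6],"delta_rot": [0,0,0],"fingers": 0.3},
    {"linear": [0,0,-20],"delta_rot": [0,0,0],"fingers": 0.3},
    {"linear": [0,0,-28],"delta_rot": [0,0,0],"fingers": 0.3},
    {"linear": [0,-25,0],"delta_rot": [0,0,0],"fingers": 0.3},
    {"linear": [0,-28,0],"delta_rot": [0,0,0],"fingers": 0.3},
    {"linear": [0,-20,0],"delta_rot": [0,0,0],"fingers": 0.3},
    {"linear": [0,-6,0],"delta_rot": [0,0,0],"fingers": 0.3},
    {"linear": [0,0,5],"delta_rot": [0,0,0],"fingers": 0.3},
    {"linear": [0,0,5],"delta_rot": [0,0,0],"fingers": 0.3}
  ]
}}

```text
time_s: 9.15
position: [0.5052, -0.0899, 0.02]
eef_rot: [-0.147, 1.566, 0.147]
wrist_force: [-0.0, 0.6, 0.0]
opening: 0.0253
```

Run:
```python
from fit import *
st()
print(go([*s2w(-.012,-.080),.019]))
```

```text
t 9.15 pos [ 0.5052 -0.0899  0.02  ] stage [-49.1 -77.4] yhead 100.73 xax [ 0.  0. -1.] F [-0.   0.6  0. ] op 25.3
[ 1.  -2.7 37.1]
```

>>> {"op": "apply_moves", "data": {
  "moves": [
    {"linear": [0,-2.5,2],"delta_rot": [0,0,0],"fingers": 0.3},
    {"linear": [0,0,5],"delta_rot": [0,0,0],"fingers": 0.3},
    {"linear": [0,0,5],"delta_rot": [0,0,0],"fingers": 0.3},
    {"linear": [0,0,5],"delta_rot": [0,0,0],"fingers": 0.3},
    {"linear": [0,0,5],"delta_rot": [0,0,0],"fingers": 0.3},
    {"linear": [0,0,5],"delta_rot": [0,0,0],"fingers": 0.3},
    {"linear": [0,0,5],"delta_rot": [0,0,0],"fingers": 0.3},
    {"linear": [0,0,4],"delta_rot": [0,0,0],"fingers": 0.3},
    {"linear": [0,0,1],"delta_rot": [0,0,0],"fingers": 0.3}
  ]
}}

```text
time_s: 10.05
position: [0.5421, -0.0864, 0.02]
eef_rot: [-0.147, 1.566, 0.147]
wrist_force: [-4.1, 0.4, 0.9]
opening: 0.0256
```

Run:
```python
from fit import *
st()
```

```text
t 10.05 pos [ 0.5421 -0.0864  0.02  ] stage [-12.3 -80.7] yhead 100.7 xax [ 0. -0. -1.] F [-4.1  0.4  0.9] op 25.6
```

>>> {"op": "apply_moves", "data": {
  "moves": [
    {"linear": [0,0,2],"delta_rot": [0,0,0],"fingers": 0.3},
    {"linear": [0,0,2],"delta_rot": [0,0,0],"fingers": 0.3},
    {"linear": [0,0,1.2],"delta_rot": [0,0,0],"fingers": 0.3},
    {"linear": [0,0,1],"delta_rot": [0,0,0],"fingers": 0.3},
    {"linear": [0,0,0.8],"delta_rot": [0,0,0],"fingers": 0.3}
  ]
}}

```text
time_s: 10.55
position: [0.5473, -0.0855, 0.0199]
eef_rot: [-0.146, 1.568, 0.147]
wrist_force: [-12.4, -1.2, 10.5]
opening: 0.0255
```

Run:
```python
from fit import *
st()
```

```text
t 10.55 pos [ 0.5473 -0.0855  0.0199] stage [ -7.  -80.8] yhead 100.67 xax [-0.002  0.    -1.   ] F [-12.4  -1.2  10.5] op 25.5
```

>>> {"op": "apply_moves", "data": {
  "moves": [
    {"linear": [0,0,-6],"delta_rot": [0,0,0],"fingers": 0.3},
    {"linear": [0,0,-20],"delta_rot": [0,0,0],"fingers": 0.3},
    {"linear": [-10,0,-25],"delta_rot": [0,0,0],"fingers": 0.5},
    {"linear": [-40,0,-10],"delta_rot": [0,0,0],"fingers": 0.7},
    {"linear": [-50,0,-5],"delta_rot": [0,0,0],"fingers": 0.7},
    {"linear": [-50,0,0],"delta_rot": [0,0,0],"fingers": 0.7},
    {"linear": [-50,0,0],"delta_rot": [0,0,0],"fingers": 0.7},
    {"linear": [-40,0,0],"delta_rot": [0,0,0],"fingers": 0.7}
  ]
}}

```text
time_s: 11.35
position: [0.484, -0.0976, 0.2631]
eef_rot: [-0.146, 1.562, 0.146]
wrist_force: [1.0, -0.2, -0.4]
opening: 0.0595
```

Run:
```python
from fit import *
import pickle
st()
P={n:manip.grab_frame(n) for n in["top","scene"]}
pickle.dump(P,open("P1.pkl","wb"))
crop(P["top"],(192,160,140,100),5.5,"pics/top4.png")
crop(P["scene"],(195,60,140,200),3,"pics/sc4.png")
crop(P["top"],(345,195,70,60),9,"pics/topst4.png")
crop(P["scene"],(195,70,70,80),7,"pics/scst4.png")
```

```text
t 11.35 pos [ 0.484  -0.0976  0.2631] stage [-71.4 -81. ] yhead 100.68 xax [ 0.004  0.    -1.   ] F [ 1.  -0.2 -0.4] op 59.5
```

View pics/top4.png

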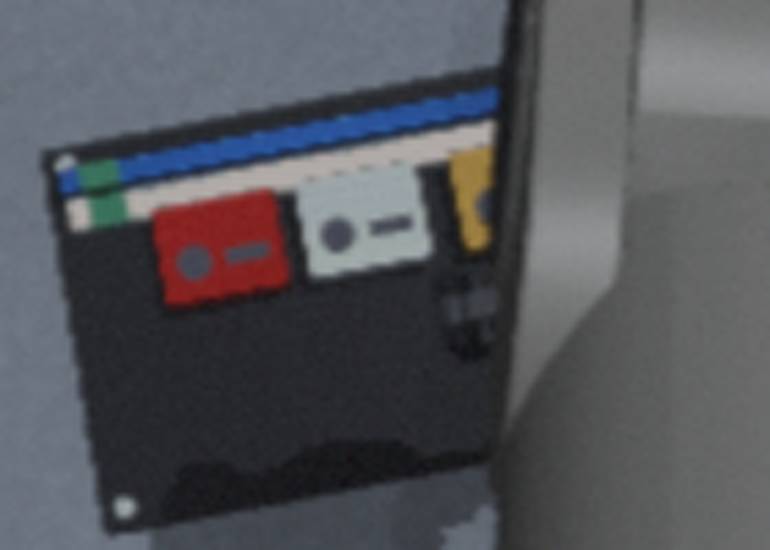

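View pics/sc4.png

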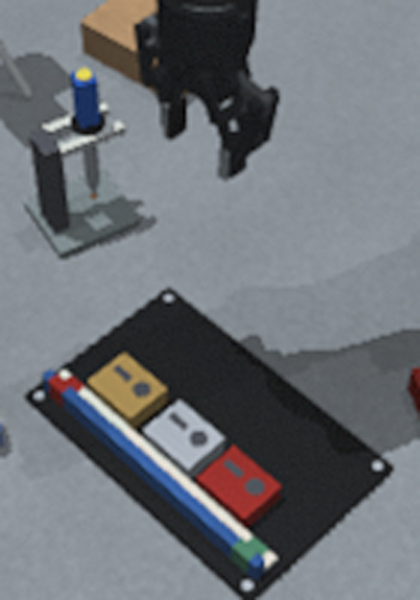

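View pics/topst4.png

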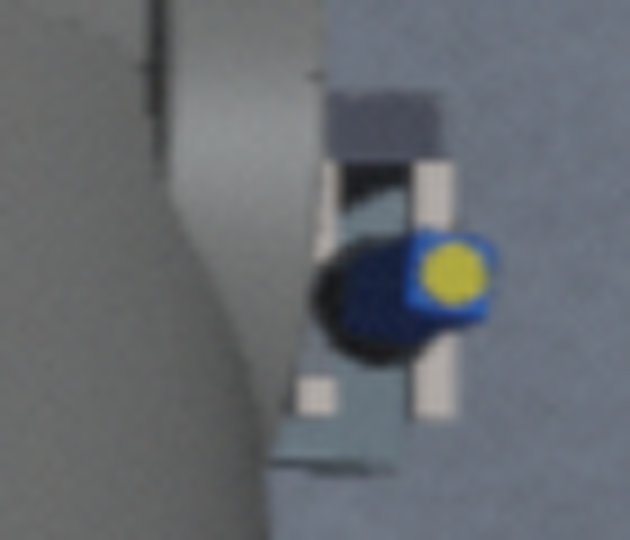

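View pics/scst4.png

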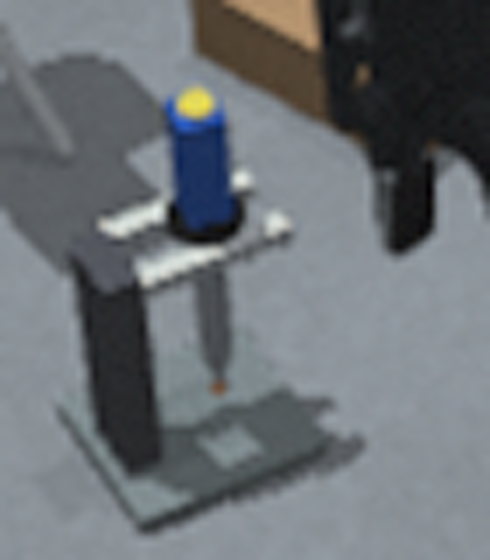

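```bash
cat >> fit.py <<'E'
_so=segs_of
def segs_of(name):
    if name=="fork":
        z=.130;s=[]
        for y in (-.022,-.011,.011,.022): s.append(((-.032,y,z),(.036,y,z)))
        for a,b in((-.022,-.011),(.011,.022)): s.append(((-.032,a,z),(-.032,b,z)))
        return s
    if name=="base":
        z=.012;c=[(-.042,-.045,z),(.058,-.045,z),(.058,.045,z),(-.042,.045,z)]
        return [(c[i],c[(i+1)%4]) for i in range(4)]
    return _so(name)
E
python3 - <<'E'
from fit import *
import pickle
P=pickle.load(open("P0.pkl","rb"))
for n in P:
    p=P[n];r=fit(p,"fork",[.480,-.316,0],0,n=25,rad=(2,1.5,1.5));print(n,r)
    b,g,rr=[p["pixels"][...,i].astype(int) for i in range(3)]
    m=((rr>150)&(g>140)&(b<110)).astype(np.uint8)
    m[:, :340 if n=="top" else 0]=0
    nn,l,s,c=cv2.connectedComponentsWithStats(m)
    for i in range(1,nn):
        if s[i,4]>8: print("  dot",c[i],s[i,4],at(p,*c[i],.194))
E
```

```text
top (array([ 0.47591192, -0.31846605, -0.05375145]), np.float64(0.23719861041088453), np.int64(100), 150)
  dot [395.16666667 224.875     ] 24 [ 0.47489267 -0.31912007  0.194     ]
scene (array([ 0.48734687, -0.31796265, -0.07942967]), np.float64(0.13113291823494816), np.int64(106), 150)
  dot [239.28333333  60.11666667] 60 [ 0.37390485 -0.387589    0.194     ]
  dot [240.46153846  69.92307692] 13 [ 0.39597589 -0.34601691  0.194     ]
  dot [235.14285714  72.14285714] 14 [ 0.41496792 -0.34622042  0.194     ]
  dot [222.5  84.5] 12 [ 0.47563244 -0.31961401  0.194     ]
  dot [245.83977901 180.82872928] 181 [0.60881249 0.01347714 0.194     ]
  dot [204.93089431 276.68699187] 246 [0.81511876 0.17443893 0.194     ]
  dot [224.36363636 279.        ] 22 [0.78380089 0.2014224  0.194     ]
```

Run:
```python
from fit import *
st(); o=manip.get_obs(); print(np.round(o["joint_positions"],2))
t=np.array([.4755,-.3194,.2631]);p=o["position"];M0=R.from_rotvec(o["eef_rot"])
# target yhead 176 : tool-x rot = -(176-100.68)
n=9;a=-75.3/n;M=M0
for i in range(n):
    print(np.round(M.inv().apply((t-p)/n)*1000,0)); M=M*R.from_rotvec([np.radians(a),0,0])
print(a, M.as_matrix().round(3))
```

```text
t 11.45 pos [ 0.4862 -0.0978  0.2653] stage [-69.3 -81.5] yhead 100.69 xax [ 0.01   0.001 -1.   ] F [ 0.9 -0.6 -2. ] op 59.9
[-0.25  0.09  0.35  1.98 -0.04  1.07  1.87]
[  0. -24.  -6.]
[  0. -23.  -9.]
[  0. -21. -12.]
[  0. -19. -15.]
[  0. -17. -18.]
[  0. -14. -20.]
[  0. -11. -22.]
[  0.  -8. -23.]
[  0.  -4. -24.]
-8.366666666666667 [[ 0.01  -0.998  0.07 ]
 [ 0.001  0.07   0.998]
 [-1.    -0.01   0.001]]
```

Run:
```python
from fit import *
o=manip.get_obs()
t=np.array([.4755,-.3194,.2631]);p=o["position"];M=R.from_rotvec(o["eef_rot"])
n=12;a=8.5
for i in range(n):
    print(np.round(M.inv().apply((t-p)/n)*1000,0)); M=M*R.from_rotvec([np.radians(a),0,0])
```

```text
[  0. -18.  -4.]
[  0. -18.  -2.]
[  0. -18.   1.]
[  0. -18.   4.]
[  0. -17.   6.]
[  0. -16.   9.]
[  0. -15.  11.]
[  0. -13.  13.]
[  0. -11.  15.]
[ 0. -8. 16.]
[ 0. -6. 18.]
[ 0. -3. 18.]
```

>>> {"op": "apply_moves", "data": {
  "moves": [
    {"linear": [0,-18,-4],"delta_rot": [8.5,0,0],"fingers": 0.65},
    {"linear": [0,-18,-2],"delta_rot": [8.5,0,0],"fingers": 0.65},
    {"linear": [0,-18,1],"delta_rot": [8.5,0,0],"fingers": 0.65},
    {"linear": [0,-18,4],"delta_rot": [8.5,0,0],"fingers": 0.65},
    {"linear": [0,-17,6],"delta_rot": [8.5,0,0],"fingers": 0.65},
    {"linear": [0,-16,9],"delta_rot": [8.5,0,0],"fingers": 0.65},
    {"linear": [0,-15,11],"delta_rot": [8.5,0,0],"fingers": 0.65},
    {"linear": [0,-13,13],"delta_rot": [8.5,0,0],"fingers": 0.65},
    {"linear": [0,-11,15],"delta_rot": [8.5,0,0],"fingers": 0.65},
    {"linear": [0,-8,16],"delta_rot": [8.5,0,0],"fingers": 0.65},
    {"linear": [0,-6,18],"delta_rot": [8.5,0,0],"fingers": 0.65},
    {"linear": [0,-3,18],"delta_rot": [8.5,0,0],"fingers": 0.65}
  ]
}}

```text
time_s: 12.65
position: [0.472, -0.3181, 0.2597]
eef_rot: [1.231, 1.194, -1.23]
wrist_force: [0.8, 0.1, 0.2]
opening: 0.0558
```

Run:
```python
from fit import *
P=manip.grab_frame("top");st();print(go([.4755,-.3194,.150]))
crop(P,(345,195,70,60),9,"pics/top5.png")
Q=manip.grab_frame("scene");st();crop(Q,(195,50,90,100),5.5,"pics/sc5.png")
```

```text
t 12.7 pos [ 0.4714 -0.3208  0.2598] stage [-125.1 -298. ] yhead -2.35 xax [ 0.001 -0.002 -1.   ] F [-1.7 -0.6 -1.2] op 55.3
[109.8   4.   -1.7]
t 12.75 pos [ 0.4714 -0.3195  0.2597] stage [-124.9 -296.7] yhead -1.71 xax [ 0.    -0.002 -1.   ] F [-1.   0.2  0.3] op 55.5
```

View pics/sc5.png

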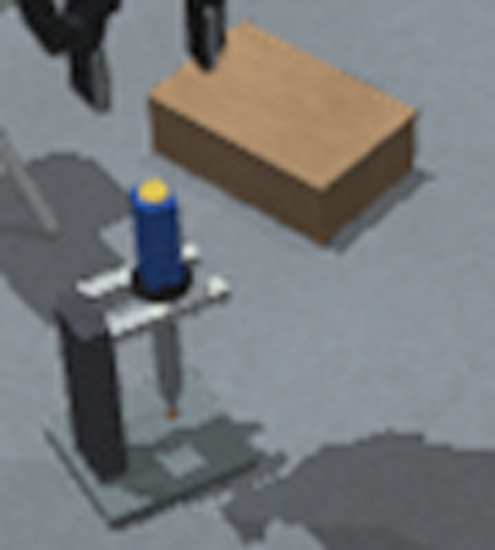

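>>> {"op": "apply_moves", "data": {
  "moves": [
    {"linear": [0,4,0],"delta_rot": [2,0,0],"fingers": 0.65},
    {"linear": [20,0,0],"delta_rot": [0,0,0],"fingers": 0.65},
    {"linear": [30,0,0],"delta_rot": [0,0,0],"fingers": 0.65},
    {"linear": [30,0,0],"delta_rot": [0,0,0],"fingers": 0.65},
    {"linear": [20,0,0],"delta_rot": [0,0,0],"fingers": 0.65},
    {"linear": [7,0,0],"delta_rot": [0,0,0],"fingers": 0.65},
    {"linear": [0,0,0],"delta_rot": [0,0,0],"fingers": 0.65}
  ]
}}

```text
time_s: 13.45
position: [0.4758, -0.3169, 0.1523]
eef_rot: [1.25, 1.183, -1.251]
wrist_force: [-0.1, -0.6, 0.4]
opening: 0.0556
```

Run:
```python
from fit import *
P=manip.grab_frame("scene");st();print(go([.4755,-.3194,.150]))
crop(P,(180,50,90,100),5.5,"pics/sc6.png")
P=manip.grab_frame("top")
crop(P,(345,175,90,80),7,"pics/top6.png")
```

```text
t 13.5 pos [ 0.4762 -0.3173  0.1532] stage [-119.8 -295.4] yhead -3.24 xax [ 0. -0. -1.] F [ 0.4 -0.2  0.8] op 55.6
[ 3.2 -0.6  2.2]
```

View pics/sc6.png

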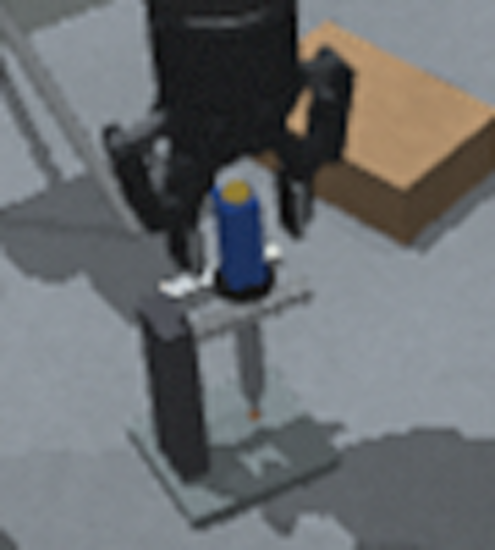

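>>> {"op": "apply_moves", "data": {
  "moves": [
    {"linear": [2,0,2],"delta_rot": [0,0,0],"fingers": 0.5},
    {"linear": [0,0,0],"delta_rot": [0,0,0],"fingers": 0.35},
    {"linear": [0,0,0],"delta_rot": [0,0,0],"fingers": 0.3},
    {"linear": [0,0,0],"delta_rot": [0,0,0],"fingers": 0.2},
    {"linear": [0,0,0],"delta_rot": [0,0,0],"fingers": 0.1},
    {"linear": [0,0,0],"delta_rot": [0,0,0],"fingers": 0},
    {"linear": [0,0,0],"delta_rot": [0,0,0],"fingers": 0}
  ],
  "squeeze": 50
}}

```text
time_s: 14.25
position: [0.476, -0.3195, 0.1513]
eef_rot: [1.252, 1.181, -1.251]
wrist_force: [-2.2, -0.1, 4.7]
opening: 0.0225
```

Run:
```python
from fit import *
P=manip.grab_frame("scene");st();print(manip.get_obs()["eef_rot"])
crop(P,(180,50,90,100),5.5,"pics/sc7.png")
P=manip.grab_frame("top");st()
```

```text
t 14.3 pos [ 0.476  -0.3195  0.1513] stage [-120.4 -297.6] yhead -3.31 xax [ 0.001 -0.    -1.   ] F [-2.8 -0.   6.1] op 22.7
[ 1.25178567  1.18080101 -1.25130646]
t 14.35 pos [ 0.476  -0.3195  0.1513] stage [-120.4 -297.6] yhead -3.31 xax [ 0.001 -0.    -1.   ] F [-2.   0.2  5.7] op 22.4
```

View pics/sc7.png

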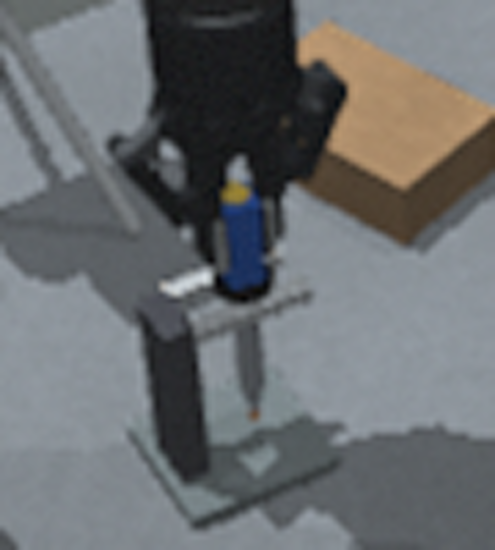

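>>> {"op": "apply_moves", "data": {
  "moves": [
    {"linear": [-5,0,0],"delta_rot": [0,0,0],"fingers": 0},
    {"linear": [-20,0,0],"delta_rot": [0,0,0],"fingers": 0},
    {"linear": [-30,0,0],"delta_rot": [0,0,0],"fingers": 0},
    {"linear": [-40,0,0],"delta_rot": [0,0,0],"fingers": 0},
    {"linear": [-40,0,0],"delta_rot": [0,0,0],"fingers": 0},
    {"linear": [0,0,0],"delta_rot": [0,0,0],"fingers": 0}
  ]
}}

```text
time_s: 14.95
position: [0.4774, -0.3208, 0.2909]
eef_rot: [1.253, 1.174, -1.248]
wrist_force: [0.3, -0.3, -2.2]
opening: 0.0226
```

```bash
sed -i 's/^STG=.*/STG=np.array([.5393,-.0048,np.radians(10.57)])/' fit.py
python3 - <<'E'
from fit import *
st();o=manip.get_obs();print(o["joint_positions"].round(2) if hasattr(o["joint_positions"],"round") else o["joint_positions"])
P=manip.grab_frame("scene");crop(P,(180,20,100,130),4.5,"pics/sc8.png")
t=np.array([*s2w(.062,.125),.2]);print(t)
p=o["position"];M=R.from_rotvec(o["eef_rot"]);n=14
t[2]=p[2]
for i in range(n):
    print((M.inv().apply((t-p)/n)*1000).round(0)); 
    if i<2: M=M*R.from_rotvec([np.radians(-7),0,0])
E
```

```text
t 14.95 pos [ 0.4774 -0.3208  0.2909] stage [-118.8 -299.3] yhead -3.33 xax [ 0.007 -0.002 -1.   ] F [ 0.3 -0.3 -2.2] op 22.6
[-0.11  0.25  0.72  1.8  -0.18  1.15  0.6 ]
[0.57731837 0.12945201 0.2       ]
[ -0.   5. -33.]
[ -0.   9. -32.]
[ -0.  13. -30.]
[ -0.  13. -30.]
[ -0.  13. -30.]
[ -0.  13. -30.]
[ -0.  13. -30.]
[ -0.  13. -30.]
[ -0.  13. -30.]
[ -0.  13. -30.]
[ -0.  13. -30.]
[ -0.  13. -30.]
[ -0.  13. -30.]
[ -0.  13. -30.]
```

View pics/sc8.png

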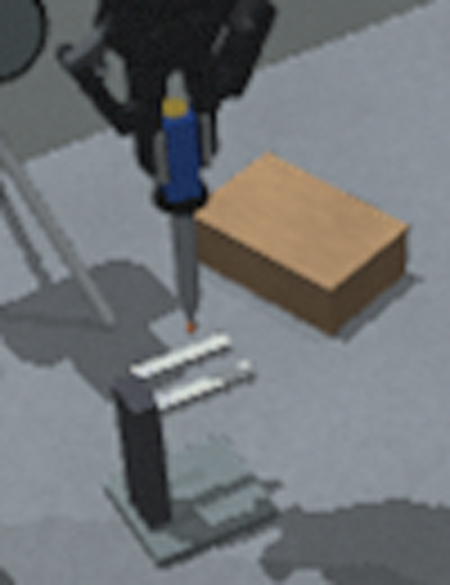

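>>> {"op": "apply_moves", "data": {
  "moves": [
    {"linear": [0,5,-33],"delta_rot": [-7,0,0],"fingers": 0},
    {"linear": [0,9,-32],"delta_rot": [-7,0,0],"fingers": 0},
    {"linear": [0,13,-30],"delta_rot": [0,0,0],"fingers": 0},
    {"linear": [0,13,-30],"delta_rot": [0,0,0],"fingers": 0},
    {"linear": [0,13,-30],"delta_rot": [0,0,0],"fingers": 0},
    {"linear": [0,13,-30],"delta_rot": [0,0,0],"fingers": 0},
    {"linear": [0,13,-30],"delta_rot": [0,0,0],"fingers": 0},
    {"linear": [0,13,-30],"delta_rot": [0,0,0],"fingers": 0},
    {"linear": [0,13,-30],"delta_rot": [0,0,0],"fingers": 0},
    {"linear": [0,13,-30],"delta_rot": [0,0,0],"fingers": 0},
    {"linear": [0,13,-30],"delta_rot": [0,0,0],"fingers": 0},
    {"linear": [0,13,-30],"delta_rot": [0,0,0],"fingers": 0}
  ]
}}

```text
time_s: 16.2
position: [0.5613, 0.0661, 0.2846]
eef_rot: [1.07, 1.293, -1.072]
wrist_force: [0.4, -0.2, -1.6]
opening: 0.0222
```

Run:
```python
from fit import *
st();print(go([*s2w(.062,.125),.18]))
```

```text
t 16.2 pos [0.5613 0.0661 0.2846] stage [34.6 65.6] yhead 10.7 xax [-0.002 -0.    -1.   ] F [ 0.4 -0.2 -1.6] op 22.2
[104.6  27.7 -59.3]
```

>>> {"op": "apply_moves", "data": {
  "moves": [
    {"linear": [0,10,-25],"delta_rot": [0,0,0],"fingers": 0},
    {"linear": [20,10,-25],"delta_rot": [0,0,0],"fingers": 0},
    {"linear": [35,7.5,-9],"delta_rot": [0,0,0],"fingers": 0},
    {"linear": [35,0,0],"delta_rot": [0,0,0],"fingers": 0},
    {"linear": [5,0,0],"delta_rot": [0,0,0],"fingers": 0},
    {"linear": [0,0,0],"delta_rot": [0,0,0],"fingers": 0},
    {"linear": [0,0,0],"delta_rot": [0,0,0],"fingers": 0}
  ]
}}

```text
time_s: 16.9
position: [0.5784, 0.1275, 0.1921]
eef_rot: [1.072, 1.291, -1.07]
wrist_force: [0.1, 0.5, -1.4]
opening: 0.0219
```

Run:
```python
from fit import *
import pickle
st();print(go([*s2w(.062,.125),.18]))
P={n:manip.grab_frame(n) for n in["top","scene"]};pickle.dump(P,open("P9.pkl","wb"));st()
o=manip.get_obs();M=R.from_rotvec(o["eef_rot"]).as_matrix()
tip=o["position"]+M@np.array([.1293,0,0])
for n in P: print(n,"pred tip",proj(P[n],tip),"seamstart",proj(P[n],np.array([*s2w(.062,.125),.018])))
p=P["scene"];print([(d["uv"],d["conf"]) for d in manip.place_of(p,"tip")])
crop(P["scene"],(230,170,100,90),6,"pics/sc9.png")
crop(P["top"],(192,160,100,80),7,"pics/top9.png")
b,g,r=[p["pixels"][...,i].astype(int) for i in range(3)]
m=((r>120)&(g<r*.65)&(b<r*.45)&(g>r*.3)).astype(np.uint8);m[:150]=0
nn,l,s,c=cv2.connectedComponentsWithStats(m)
for i in range(1,nn):
    if s[i,4]>2 and 240<c[i][0]<330 and c[i][1]<260: print(c[i],s[i,4])
```

```text
t 16.9 pos [0.5784 0.1275 0.1921] stage [ 62.7 122.8] yhead 10.65 xax [ 0.001  0.    -1.   ] F [ 0.1  0.5 -1.4] op 21.9
[12.1 -0.7 -2.2]
t 17.0 pos [0.5786 0.1277 0.1924] stage [ 63.  123.1] yhead 10.66 xax [ 0.002  0.001 -1.   ] F [ 0.9 -0.8 -1.1] op 22.0
top pred tip [[209.15220984 193.21620191]] seamstart [[210.59229067 197.01665883]]
scene pred tip [[280.17732406 234.62640713]] seamstart [[280.13601524 242.72624597]]
[]
[270.47802198 220.9010989 ] 182
[285.72727273 221.72727273] 11
```

View pics/sc9.png

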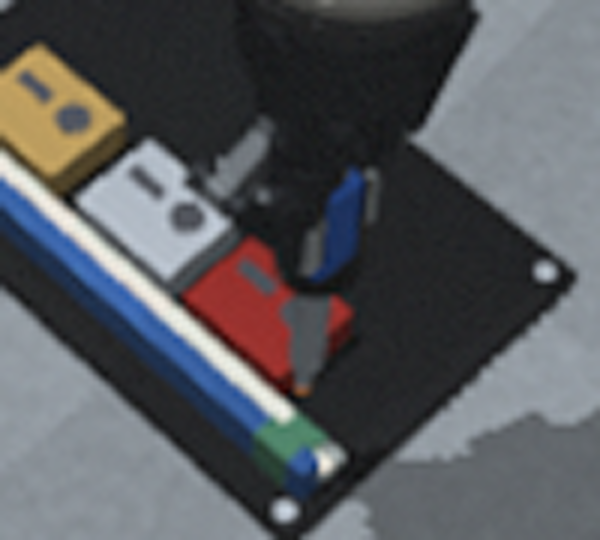

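View pics/top9.png

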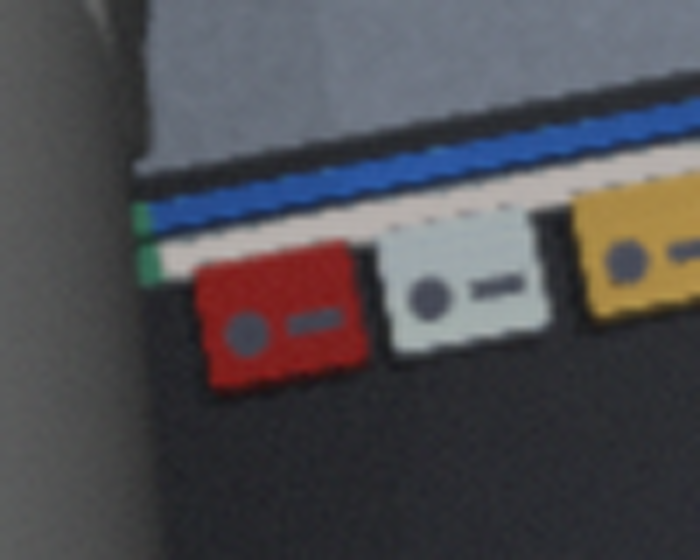

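>>> {"op": "apply_moves", "data": {
  "moves": [
    {"linear": [10,-0.7,-2],"delta_rot": [0,0,0],"fingers": 0},
    {"linear": [15,0,0],"delta_rot": [0,0,0],"fingers": 0},
    {"linear": [10,0,0],"delta_rot": [0,0,0],"fingers": 0},
    {"linear": [4,0,0],"delta_rot": [0,0,0],"fingers": 0},
    {"linear": [0,0,0],"delta_rot": [0,0,0],"fingers": 0},
    {"linear": [0,0,0],"delta_rot": [0,0,0],"fingers": 0}
  ]
}}

```text
time_s: 17.65
position: [0.5769, 0.1296, 0.1518]
eef_rot: [1.071, 1.292, -1.071]
wrist_force: [-0.3, 0.1, -1.8]
opening: 0.0223
```

Run:
```python
from fit import *
st();print(go([*s2w(.0621,.125),.1473]))
P=manip.grab_frame("scene");st()
crop(P,(230,170,100,90),6,"pics/sc10.png")
```

```text
t 17.65 pos [0.5769 0.1296 0.1518] stage [ 61.6 125.2] yhead 10.68 xax [-0. -0. -1.] F [-0.3  0.1 -1.8] op 22.3
[4.5 0.5 0.2]
t 17.7 pos [0.577  0.1296 0.152 ] stage [ 61.7 125.2] yhead 10.68 xax [ 0.  0. -1.] F [ 0.  -0.  -1.9] op 22.2
```

View pics/sc10.png

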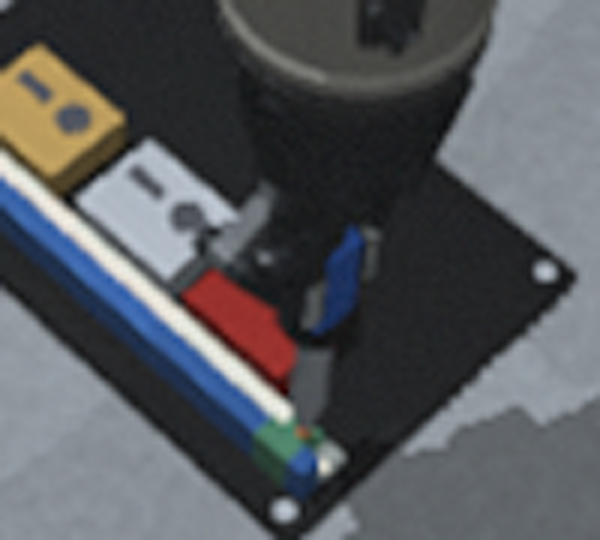

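>>> {"op": "apply_moves", "data": {
  "moves": [
    {"linear": [1.5,0.4,0],"delta_rot": [0,0,0],"fingers": 0},
    {"linear": [1.5,0,0],"delta_rot": [0,0,0],"fingers": 0},
    {"linear": [1.5,0,0],"delta_rot": [0,0,0],"fingers": 0},
    {"linear": [1.5,0,0],"delta_rot": [0,0,0],"fingers": 0},
    {"linear": [1.5,0,0],"delta_rot": [0,0,0],"fingers": 0},
    {"linear": [0,0,0],"delta_rot": [0,0,0],"fingers": 0}
  ]
}}

```text
time_s: 18.3
position: [0.5772, 0.1298, 0.1441]
eef_rot: [1.071, 1.292, -1.071]
wrist_force: [0.1, 0.8, 0.1]
opening: 0.0219
```

Run:
```python
from fit import *
st()
P=manip.grab_frame("scene");st()
crop(P,(245,190,60,60),10,"pics/sc11.png")
st()
```

```text
t 18.3 pos [0.5772 0.1298 0.1441] stage [ 61.9 125.3] yhead 10.7 xax [ 0. -0. -1.] F [0.1 0.8 0.1] op 21.9
t 18.35 pos [0.5772 0.1298 0.1442] stage [ 61.9 125.3] yhead 10.69 xax [-0. -0. -1.] F [-0.7  0.4 -0.9] op 22.1
t 18.35 pos [0.5772 0.1298 0.1442] stage [ 61.9 125.3] yhead 10.69 xax [-0. -0. -1.] F [-0.7  0.4 -0.9] op 22.1
```

View pics/sc11.png

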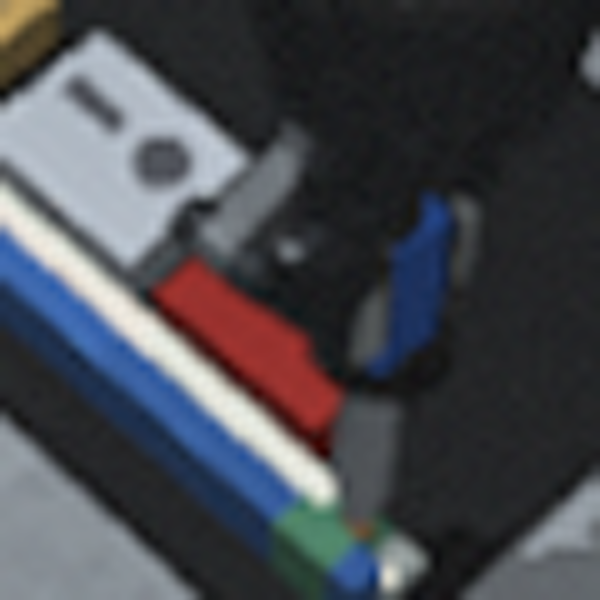

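>>> {"op": "apply_moves", "data": {
  "moves": [
    {"linear": [1.3,0.2,0],"delta_rot": [0,0,0],"fingers": 0},
    {"linear": [0,0,0],"delta_rot": [0,0,0],"fingers": 0},
    {"linear": [0,0,3.5],"delta_rot": [0,0,0],"fingers": 0},
    {"linear": [0,0,3.5],"delta_rot": [0,0,0],"fingers": 0},
    {"linear": [0,0,3.5],"delta_rot": [0,0,0],"fingers": 0},
    {"linear": [0,0,3.5],"delta_rot": [0,0,0],"fingers": 0}
  ]
}}

```text
time_s: 18.95
position: [0.58, 0.1156, 0.143]
eef_rot: [1.071, 1.292, -1.071]
wrist_force: [-0.0, 0.1, 0.1]
opening: 0.0224
```

Run:
```python
from fit import *
st()
```

```text
t 18.95 pos [0.58   0.1156 0.143 ] stage [ 62.1 110.9] yhead 10.68 xax [ 0. -0. -1.] F [-0.   0.1  0.1] op 22.4
```

>>> {"op": "apply_moves", "data": {
  "moves": [
    {"linear": [0,0,3.5],"delta_rot": [0,0,0],"fingers": 0},
    {"linear": [0,0,3.5],"delta_rot": [0,0,0],"fingers": 0},
    {"linear": [0,0,3.5],"delta_rot": [0,0,0],"fingers": 0},
    {"linear": [0,0,3.5],"delta_rot": [0,0,0],"fingers": 0},
    {"linear": [0,0,3.5],"delta_rot": [0,0,0],"fingers": 0},
    {"linear": [0,0,3.5],"delta_rot": [0,0,0],"fingers": 0},
    {"linear": [0,0,3.5],"delta_rot": [0,0,0],"fingers": 0},
    {"linear": [0,0,3.5],"delta_rot": [0,0,0],"fingers": 0},
    {"linear": [0,0,3.5],"delta_rot": [0,0,0],"fingers": 0},
    {"linear": [0,0,3.5],"delta_rot": [0,0,0],"fingers": 0}
  ]
}}

```text
time_s: 19.95
position: [0.5865, 0.0813, 0.1429]
eef_rot: [1.071, 1.292, -1.071]
wrist_force: [-0.6, 1.7, 0.5]
opening: 0.0221
```

Run:
```python
from fit import *
st()
```

```text
t 19.95 pos [0.5865 0.0813 0.1429] stage [62.2 76. ] yhead 10.69 xax [-0. -0. -1.] F [-0.6  1.7  0.5] op 22.1
```

>>> {"op": "apply_moves", "data": {
  "moves": [
    {"linear": [0,-0.1,3.5],"delta_rot": [0,0,0],"fingers": 0},
    {"linear": [0,0,3.5],"delta_rot": [0,0,0],"fingers": 0},
    {"linear": [0,0,3.5],"delta_rot": [0,0,0],"fingers": 0},
    {"linear": [0,0,3.5],"delta_rot": [0,0,0],"fingers": 0},
    {"linear": [0,0,3.5],"delta_rot": [0,0,0],"fingers": 0},
    {"linear": [0,-0.1,3.5],"delta_rot": [0,0,0],"fingers": 0},
    {"linear": [0,0,3.5],"delta_rot": [0,0,0],"fingers": 0},
    {"linear": [0,0,3.5],"delta_rot": [0,0,0],"fingers": 0},
    {"linear": [0,0,3.5],"delta_rot": [0,0,0],"fingers": 0},
    {"linear": [0,0,3.5],"delta_rot": [0,0,0],"fingers": 0},
    {"linear": [0,0,3.5],"delta_rot": [0,0,0],"fingers": 0},
    {"linear": [0,0,3.5],"delta_rot": [0,0,0],"fingers": 0}
  ]
}}

```text
time_s: 21.15
position: [0.5941, 0.04, 0.143]
eef_rot: [1.071, 1.292, -1.071]
wrist_force: [-0.3, 1.9, 0.1]
opening: 0.0223
```

Run:
```python
from fit import *
st()
```

```text
t 21.15 pos [0.5941 0.04   0.143 ] stage [62.1 34. ] yhead 10.69 xax [-0. -0. -1.] F [-0.3  1.9  0.1] op 22.3
```

>>> {"op": "apply_moves", "data": {
  "moves": [
    {"linear": [0,0,3.5],"delta_rot": [0,0,0],"fingers": 0},
    {"linear": [0,0,3.5],"delta_rot": [0,0,0],"fingers": 0},
    {"linear": [0,-0.1,3.5],"delta_rot": [0,0,0],"fingers": 0},
    {"linear": [0,0,3.5],"delta_rot": [0,0,0],"fingers": 0},
    {"linear": [0,0,3.5],"delta_rot": [0,0,0],"fingers": 0},
    {"linear": [0,0,3.5],"delta_rot": [0,0,0],"fingers": 0},
    {"linear": [0,0,3.5],"delta_rot": [0,0,0],"fingers": 0},
    {"linear": [0,0,3.5],"delta_rot": [0,0,0],"fingers": 0},
    {"linear": [0,0,3.5],"delta_rot": [0,0,0],"fingers": 0},
    {"linear": [0,0,3.5],"delta_rot": [0,0,0],"fingers": 0},
    {"linear": [0,0,3.5],"delta_rot": [0,0,0],"fingers": 0},
    {"linear": [0,0,3.5],"delta_rot": [0,0,0],"fingers": 0}
  ]
}}

```text
time_s: 22.35
position: [0.6018, -0.0013, 0.1429]
eef_rot: [1.071, 1.292, -1.071]
wrist_force: [-0.3, 0.7, 0.1]
opening: 0.0221
```

Run:
```python
from fit import *
st()
```

```text
t 22.35 pos [ 0.6018 -0.0013  0.1429] stage [62.1 -8. ] yhead 10.69 xax [-0. -0. -1.] F [-0.3  0.7  0.1] op 22.1
```

>>> {"op": "apply_moves", "data": {
  "moves": [
    {"linear": [0,0,3.5],"delta_rot": [0,0,0],"fingers": 0},
    {"linear": [0,0,3.5],"delta_rot": [0,0,0],"fingers": 0},
    {"linear": [0,-0.1,3.5],"delta_rot": [0,0,0],"fingers": 0},
    {"linear": [0,0,3.5],"delta_rot": [0,0,0],"fingers": 0},
    {"linear": [0,0,3.5],"delta_rot": [0,0,0],"fingers": 0},
    {"linear": [0,0,3.5],"delta_rot": [0,0,0],"fingers": 0},
    {"linear": [0,0,3.5],"delta_rot": [0,0,0],"fingers": 0},
    {"linear": [0,0,3.5],"delta_rot": [0,0,0],"fingers": 0},
    {"linear": [0,0,3.5],"delta_rot": [0,0,0],"fingers": 0},
    {"linear": [0,0,3.5],"delta_rot": [0,0,0],"fingers": 0},
    {"linear": [0,0,3.5],"delta_rot": [0,0,0],"fingers": 0},
    {"linear": [0,0,3.5],"delta_rot": [0,0,0],"fingers": 0}
  ]
}}

```text
time_s: 23.55
position: [0.6095, -0.0425, 0.143]
eef_rot: [1.071, 1.292, -1.071]
wrist_force: [-0.1, 0.7, -0.7]
opening: 0.0223
```

Run:
```python
from fit import *
st()
```

```text
t 23.55 pos [ 0.6095 -0.0425  0.143 ] stage [ 62.1 -50. ] yhead 10.69 xax [-0. -0. -1.] F [-0.1  0.7 -0.7] op 22.3
```

>>> {"op": "apply_moves", "data": {
  "moves": [
    {"linear": [0,0,3.5],"delta_rot": [0,0,0],"fingers": 0},
    {"linear": [0,0,3.5],"delta_rot": [0,0,0],"fingers": 0},
    {"linear": [0,-0.1,3.5],"delta_rot": [0,0,0],"fingers": 0},
    {"linear": [0,0,3.5],"delta_rot": [0,0,0],"fingers": 0},
    {"linear": [0,0,3.5],"delta_rot": [0,0,0],"fingers": 0},
    {"linear": [0,0,3.5],"delta_rot": [0,0,0],"fingers": 0},
    {"linear": [0,0,3.5],"delta_rot": [0,0,0],"fingers": 0},
    {"linear": [0,0,3.5],"delta_rot": [0,0,0],"fingers": 0},
    {"linear": [0,0,3.5],"delta_rot": [0,0,0],"fingers": 0},
    {"linear": [0,0,3.5],"delta_rot": [0,0,0],"fingers": 0},
    {"linear": [0,0,3.5],"delta_rot": [0,0,0],"fingers": 0},
    {"linear": [0,0,3.5],"delta_rot": [0,0,0],"fingers": 0}
  ]
}}

```text
time_s: 24.75
position: [0.6172, -0.0839, 0.143]
eef_rot: [1.071, 1.292, -1.071]
wrist_force: [-0.0, 0.2, -0.2]
opening: 0.0221
```

Run:
```python
from fit import *
st()
```

```text
t 24.75 pos [ 0.6172 -0.0839  0.143 ] stage [ 62.1 -92. ] yhead 10.69 xax [-0. -0. -1.] F [-0.   0.2 -0.2] op 22.1
```

>>> {"op": "apply_moves", "data": {
  "moves": [
    {"linear": [0,0,3.5],"delta_rot": [0,0,0],"fingers": 0},
    {"linear": [0,0,3.5],"delta_rot": [0,0,0],"fingers": 0},
    {"linear": [0,-0.1,3.5],"delta_rot": [0,0,0],"fingers": 0},
    {"linear": [0,0,3.5],"delta_rot": [0,0,0],"fingers": 0},
    {"linear": [0,0,3.5],"delta_rot": [0,0,0],"fingers": 0},
    {"linear": [0,0,3.5],"delta_rot": [0,0,0],"fingers": 0},
    {"linear": [0,0,3.5],"delta_rot": [0,0,0],"fingers": 0},
    {"linear": [0,0,3.5],"delta_rot": [0,0,0],"fingers": 0},
    {"linear": [0,0,3.5],"delta_rot": [0,0,0],"fingers": 0},
    {"linear": [0,0,3],"delta_rot": [0,0,0],"fingers": 0},
    {"linear": [0,0,0],"delta_rot": [0,0,0],"fingers": 0}
  ]
}}

```text
time_s: 25.85
position: [0.6235, -0.1182, 0.143]
eef_rot: [1.071, 1.291, -1.071]
wrist_force: [-0.1, -0.7, -0.2]
opening: 0.0221
```

Run:
```python
from fit import *
st()
P=manip.grab_frame("scene");crop(P,(195,150,80,70),8,"pics/sc12.png")
st();o=manip.get_obs();M=R.from_rotvec(o["eef_rot"]).as_matrix()
print(proj(P,o["position"]+M@[.125,0,0]),proj(P,np.array([*s2w(.062,-.125),.018])))
```

```text
t 25.85 pos [ 0.6235 -0.1182  0.143 ] stage [  61.9 -126.9] yhead 10.66 xax [ 0. -0. -1.] F [-0.1 -0.7 -0.2] op 22.1
t 25.9 pos [ 0.6234 -0.118   0.143 ] stage [  61.9 -126.7] yhead 10.67 xax [-0. -0. -1.] F [-0.5 -1.   0.4] op 22.0
[[218.65545013 187.86570565]] [[219.02197316 188.22703799]]
```

View pics/sc12.png

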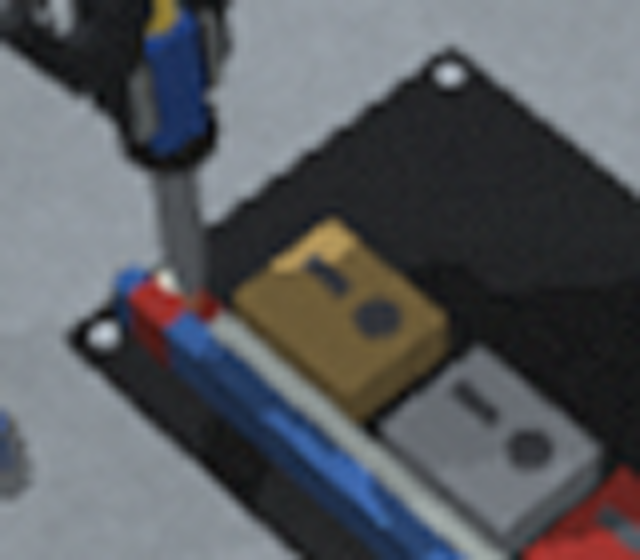

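>>> {"op": "apply_moves", "data": {
  "moves": [
    {"linear": [-8,0,0],"delta_rot": [0,0,0],"fingers": 0},
    {"linear": [-25,0,0],"delta_rot": [0,0,0],"fingers": 0},
    {"linear": [-35,0,0],"delta_rot": [0,0,0],"fingers": 0},
    {"linear": [-35,0,0],"delta_rot": [0,0,0],"fingers": 0},
    {"linear": [-30,0,0],"delta_rot": [0,0,0],"fingers": 0},
    {"linear": [-9,0,0],"delta_rot": [7,0,0],"fingers": 0},
    {"linear": [0,0,0],"delta_rot": [7,0,0],"fingers": 0},
    {"linear": [0,0,0],"delta_rot": [0,0,0],"fingers": 0}
  ]
}}

```text
time_s: 26.7
position: [0.6234, -0.1173, 0.2857]
eef_rot: [1.253, 1.18, -1.253]
wrist_force: [-0.5, -0.2, -1.3]
opening: 0.0223
```

Run:
```python
from fit import *
st();print(go([.476,-.3195,.287]))
```

```text
t 26.7 pos [ 0.6234 -0.1173  0.2857] stage [  62.1 -126. ] yhead -3.43 xax [ 0.001 -0.    -1.   ] F [-0.5 -0.2 -1.3] op 22.3
[  -1.4 -135.1  210.7]
```

>>> {"op": "apply_moves", "data": {
  "moves": [
    {"linear": [0,-19,30],"delta_rot": [0,0,0],"fingers": 0},
    {"linear": [0,-19,30],"delta_rot": [0,0,0],"fingers": 0},
    {"linear": [0,-19,30],"delta_rot": [0,0,0],"fingers": 0},
    {"linear": [0,-19,30],"delta_rot": [0,0,0],"fingers": 0},
    {"linear": [0,-19,30],"delta_rot": [0,0,0],"fingers": 0},
    {"linear": [0,-18,28],"delta_rot": [0,0,0],"fingers": 0},
    {"linear": [0,-12,18],"delta_rot": [0,0,0],"fingers": 0},
    {"linear": [0,-8,12],"delta_rot": [0,0,0],"fingers": 0},
    {"linear": [0,-2,3],"delta_rot": [0,0,0],"fingers": 0},
    {"linear": [0,0,0],"delta_rot": [0,0,0],"fingers": 0},
    {"linear": [0,0,0],"delta_rot": [0,0,0],"fingers": 0},
    {"linear": [0,0,0],"delta_rot": [0,0,0],"fingers": 0}
  ]
}}

```text
time_s: 27.9
position: [0.4773, -0.3193, 0.2848]
eef_rot: [1.25, 1.183, -1.25]
wrist_force: [0.1, 0.2, -2.2]
opening: 0.0224
```

Run:
```python
from fit import *
st();print(go([.476,-.3195,.1513]))
P=manip.grab_frame("scene");crop(P,(180,20,100,130),4.5,"pics/sc13.png")
st()
o=manip.get_obs();M=R.from_rotvec(o["eef_rot"]).as_matrix()
print(proj(P,o["position"]+M@[.1293,0,0]))
```

```text
t 27.9 pos [ 0.4773 -0.3193  0.2848] stage [-118.7 -297.8] yhead -3.18 xax [-0.  0. -1.] F [ 0.1  0.2 -2.2] op 22.4
[133.5  -1.2   0.3]
t 27.95 pos [ 0.4772 -0.3194  0.2848] stage [-118.8 -297.9] yhead -3.2 xax [-0.  0. -1.] F [ 0.7  0.2 -1.5] op 22.0
[[222.93637861  94.64190957]]
```

View pics/sc13.png

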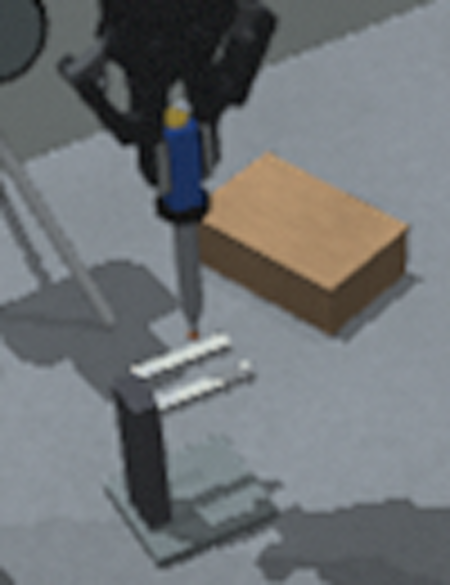

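>>> {"op": "apply_moves", "data": {
  "moves": [
    {"linear": [5,-1.2,0.2],"delta_rot": [0,0,0],"fingers": 0},
    {"linear": [10,0,0],"delta_rot": [0,0,0],"fingers": 0},
    {"linear": [15,0,0],"delta_rot": [0,0,0],"fingers": 0},
    {"linear": [15,0,0],"delta_rot": [0,0,0],"fingers": 0},
    {"linear": [15,0,0],"delta_rot": [0,0,0],"fingers": 0},
    {"linear": [0,0,0],"delta_rot": [0,0,0],"fingers": 0}
  ]
}}

```text
time_s: 28.55
position: [0.4742, -0.3198, 0.2223]
eef_rot: [1.251, 1.185, -1.254]
wrist_force: [-0.6, 0.5, -1.6]
opening: 0.0225
```

Run:
```python
from fit import *
st();print(go([.476,-.3195,.1513]))
P=manip.grab_frame("scene");crop(P,(180,20,100,130),4.5,"pics/sc14.png")
```

```text
t 28.55 pos [ 0.4742 -0.3198  0.2223] stage [-121.8 -297.7] yhead -3.31 xax [-0.004  0.001 -1.   ] F [-0.6  0.5 -1.6] op 22.5
[71.   2.1 -0.3]
```

View pics/sc14.png

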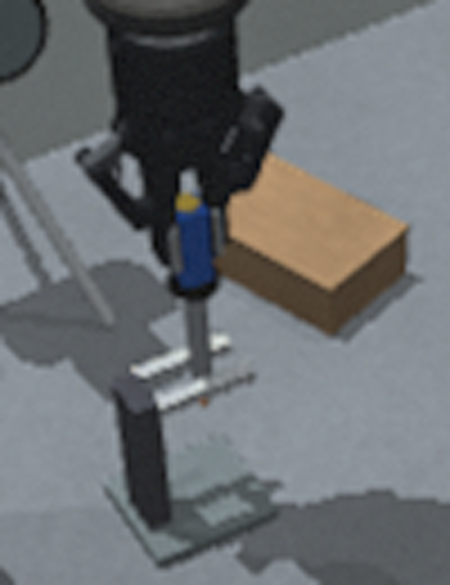

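>>> {"op": "apply_moves", "data": {
  "moves": [
    {"linear": [12,1,0],"delta_rot": [0,0,0],"fingers": 0},
    {"linear": [15,0,0],"delta_rot": [0,0,0],"fingers": 0},
    {"linear": [15,0,0],"delta_rot": [0,0,0],"fingers": 0},
    {"linear": [10,0,0],"delta_rot": [0,0,0],"fingers": 0},
    {"linear": [6,0,0],"delta_rot": [0,0,0],"fingers": 0},
    {"linear": [3,0,0],"delta_rot": [0,0,0],"fingers": 0},
    {"linear": [0,0,0],"delta_rot": [0,0,0],"fingers": 0},
    {"linear": [0,0,0],"delta_rot": [0,0,0],"fingers": 0}
  ]
}}

```text
time_s: 29.4
position: [0.4765, -0.3207, 0.1644]
eef_rot: [1.252, 1.181, -1.251]
wrist_force: [0.4, -0.3, -1.7]
opening: 0.0224
```

Run:
```python
from fit import *
st();print(go([.476,-.3195,.1513]))
```

```text
t 29.4 pos [ 0.4765 -0.3207  0.1644] stage [-119.7 -299. ] yhead -3.31 xax [ 0.001 -0.    -1.   ] F [ 0.4 -0.3 -1.7] op 22.4
[13.1 -0.6 -1.2]
```

>>> {"op": "apply_moves", "data": {
  "moves": [
    {"linear": [5,-0.5,-1.2],"delta_rot": [0,0,0],"fingers": 0},
    {"linear": [4,0,0],"delta_rot": [0,0,0],"fingers": 0},
    {"linear": [2.5,0,0],"delta_rot": [0,0,0],"fingers": 0},
    {"linear": [1,0,0],"delta_rot": [0,0,0],"fingers": 0},
    {"linear": [0,0,0],"delta_rot": [0,0,0],"fingers": 0},
    {"linear": [0,0,0],"delta_rot": [0,0,0],"fingers": 0}
  ]
}}

```text
time_s: 30.0
position: [0.4759, -0.3193, 0.1515]
eef_rot: [1.252, 1.181, -1.252]
wrist_force: [0.2, -0.7, -1.9]
opening: 0.0223
```

Run:
```python
from fit import *
st();print(go([.476,-.3195,.1513]))
```

```text
t 30.0 pos [ 0.4759 -0.3193  0.1515] stage [-120.1 -297.6] yhead -3.31 xax [ 0. -0. -1.] F [ 0.2 -0.7 -1.9] op 22.3
[0.2 0.1 0.1]
```

>>> {"op": "apply_moves", "data": {
  "moves": [
    {"linear": [0.4,0,0],"delta_rot": [0,0,0],"fingers": 0},
    {"linear": [0.3,0,0],"delta_rot": [0,0,0],"fingers": 0},
    {"linear": [0,0,0],"delta_rot": [0,0,0],"fingers": 0}
  ]
}}

```text
time_s: 30.3
position: [0.476, -0.3195, 0.1513]
eef_rot: [1.252, 1.181, -1.251]
wrist_force: [-2.8, 0.7, 8.2]
opening: 0.0217
```

Run:
```python
from fit import *
st();P=manip.grab_frame("scene");crop(P,(180,50,90,100),5.5,"pics/sc15.png");st()
```

```text
t 30.3 pos [ 0.476  -0.3195  0.1513] stage [-120.  -297.7] yhead -3.31 xax [ 0.001 -0.    -1.   ] F [-2.8  0.7  8.2] op 21.7
t 30.35 pos [ 0.4759 -0.3195  0.1513] stage [-120.  -297.7] yhead -3.32 xax [ 0.001 -0.    -1.   ] F [-2.7  1.4  7.6] op 22.3
```

View pics/sc15.png

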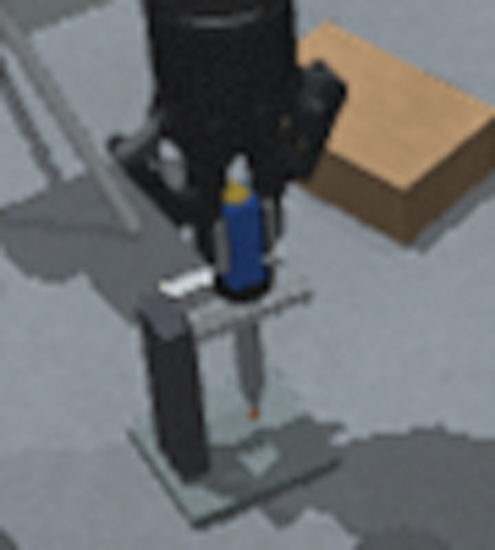

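>>> {"op": "apply_moves", "data": {
  "moves": [
    {"linear": [-0.4,0,0],"delta_rot": [0,0,0],"fingers": 0.2},
    {"linear": [0,0,0],"delta_rot": [0,0,0],"fingers": 0.3},
    {"linear": [0,0,0],"delta_rot": [0,0,0],"fingers": 0.4},
    {"linear": [0,0,0],"delta_rot": [0,0,0],"fingers": 0.5},
    {"linear": [0,0,0],"delta_rot": [0,0,0],"fingers": 0.65},
    {"linear": [0,0,0],"delta_rot": [0,0,0],"fingers": 0.65},
    {"linear": [0,0,0],"delta_rot": [0,0,0],"fingers": 0.65}
  ]
}}

```text
time_s: 31.05
position: [0.4759, -0.3193, 0.1511]
eef_rot: [1.251, 1.181, -1.252]
wrist_force: [-0.6, -0.7, 0.1]
opening: 0.0555
```

Run:
```python
from fit import *
st();P=manip.grab_frame("scene");crop(P,(180,50,90,100),5.5,"pics/sc16.png");st()
```

```text
t 31.05 pos [ 0.4759 -0.3193  0.1511] stage [-120.1 -297.5] yhead -3.3 xax [-0. -0. -1.] F [-0.6 -0.7  0.1] op 55.5
t 31.1 pos [ 0.4759 -0.3193  0.1512] stage [-120.1 -297.5] yhead -3.31 xax [ 0. -0. -1.] F [ 0.1 -1.1 -1.4] op 55.4
```

View pics/sc16.png

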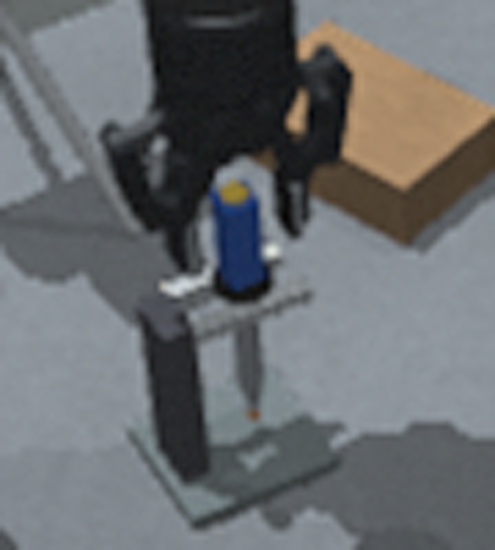

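Probe hangs upright and the jaws are clear; now straight up, then aside so the cameras can check.

>>> {"op": "apply_moves", "data": {
  "moves": [
    {"linear": [-10,0,0],"delta_rot": [0,0,0],"fingers": 0.65},
    {"linear": [-25,0,0],"delta_rot": [0,0,0],"fingers": 0.65},
    {"linear": [-35,0,0],"delta_rot": [0,0,0],"fingers": 0.65},
    {"linear": [-40,0,0],"delta_rot": [0,0,0],"fingers": 0.65},
    {"linear": [-30,0,0],"delta_rot": [0,0,0],"fingers": 0.65},
    {"linear": [0,-15,25],"delta_rot": [0,0,0],"fingers": 0.65},
    {"linear": [0,-20,30],"delta_rot": [0,0,0],"fingers": 0.65},
    {"linear": [0,-20,35],"delta_rot": [0,0,0],"fingers": 0.65},
    {"linear": [0,-15,30],"delta_rot": [0,0,0],"fingers": 0.65},
    {"linear": [0,-10,20],"delta_rot": [0,0,0],"fingers": 0.65},
    {"linear": [0,0,0],"delta_rot": [0,0,0],"fingers": 0.65}
  ]
}}

```text
time_s: 32.2
position: [0.3853, -0.4573, 0.2921]
eef_rot: [1.254, 1.178, -1.256]
wrist_force: [-0.0, 0.1, -0.2]
opening: 0.0556
```

Run:
```python
from fit import *
import pickle
st()
P={n:manip.grab_frame(n) for n in["top","scene"]};pickle.dump(P,open("P2.pkl","wb"))
P0=pickle.load(open("P0.pkl","rb"))
for n in P:
    cv2.imwrite(f"pics/{n}_end.png",P[n]["pixels"])
    s=fit(P[n],"stage",[.5393,-.0048,.1845],0)[0]
    for nm,y in(("red",.073),("steel",.0),("brass",-.081)):
        q=xf(s,0,np.array([[.029,y,0]]))[0]
        r=fit(P[n],"piece",[q[0],q[1],s[2]],.010,n=15,rad=(3,2,1.5,1.5,1.5))
        d=r[0][:2]-s[:2];c,sn=np.cos(s[2]),np.sin(s[2])
        print(n,nm,np.round([c*d[0]+sn*d[1],-sn*d[0]+c*d[1]],4),np.degrees(r[0][2]-s[2]).round(2),r[1:])
    p=P[n];b,g,rr=[p["pixels"][...,i].astype(int) for i in range(3)]
    m=((rr>150)&(g>140)&(b<110)).astype(np.uint8)
    nn,l,ss,c=cv2.connectedComponentsWithStats(m)
    for i in range(1,nn):
        X=at(p,*c[i],.194)
        if ss[i,4]>8 and np.hypot(X[0]-.475,X[1]+.319)<.03: print("dot",X)
```

```text
t 32.2 pos [ 0.3853 -0.4573  0.2921] stage [-234.4 -416.6] yhead -3.58 xax [-0.    -0.002 -1.   ] F [-0.   0.1 -0.2] op 55.6
top red [0.0294 0.0714] 0.17 (np.float64(0.11671474485407841), np.int64(57), 60)
top steel [ 0.0296 -0.001 ] 0.21 (np.float64(0.11619054566125481), np.int64(43), 60)
top brass [ 0.0296 -0.0794] -0.05 (np.float64(0.10309040954536539), np.int64(59), 60)
dot [ 0.47575983 -0.31928738  0.194     ]
scene red [0.032  0.0695] -0.35 (np.float64(0.42591301176204766), np.int64(58), 60)
scene steel [ 0.0321 -0.0033] 0.49 (np.float64(0.5863018926712096), np.int64(60), 60)
scene brass [ 0.0318 -0.0819] 0.58 (np.float64(0.466821011918727), np.int64(60), 60)
dot [ 0.47691903 -0.3194549   0.194     ]
```

View pics/top_end.png

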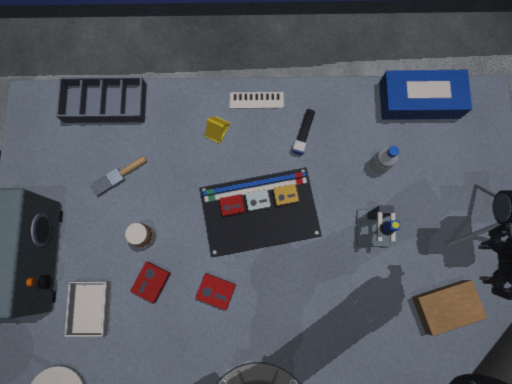

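View pics/scene_end.png

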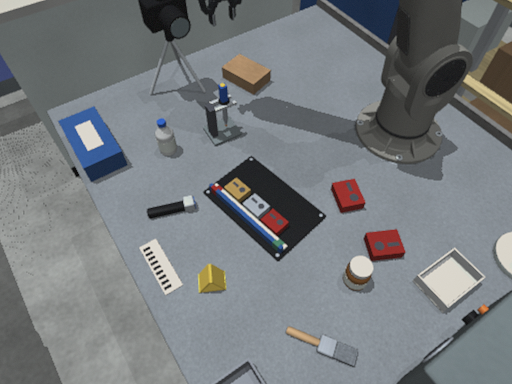

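```bash
python3 -c "
from plant import manip
print(manip.sign_off())"
```

```text
the job is handed in; nothing more can be done
None
```

I pushed the three pieces against the shelf, drew the probe along the joint from green to red, hung it back in its fork, and handed the job in at about 32 s. The sign-off gave no verdict.

- **Pieces:** I pushed the red, steel and brass pieces one at a time with two fingers; red was the smallest of the three red blocks, the one on the stage. Each ended on a firm stop of about 12–18 N, and the three stops lay within 0.3 mm of one straight line. The final top view puts all three at stage x 29.4–29.6 mm, turned at most 0.2°. Gaps of about 10 mm and 16 mm remain between the pieces along the row.
- **Camera disagreement:** The oblique scene camera put the pieces at x 32 mm with up to 0.6° of turn. Its fits were poorer there, so I trusted the top view and the contact stops.
- **Draw:** The tip went down at stage (62, 125) and travelled at 3.5 cm/s to y about −127 without lifting. It stayed within 0.3 mm of the seam line. Spring travel was about 4.3 mm, worked out from height; the plunger itself could not be measured.
- **Probe:** It hangs upright in the fork, with its yellow dot about 1 mm from where it started.
- **Everything else:** The last pictures show the other things on the bench where they were, and the gripper was clear with no force on the wrist.

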